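Level the tilting board stand with its two wing knobs

ROBOT

A 6-joint arm with a two-finger parallel gripper is mounted at the origin on a cart in front of the work surface, level with it; the furniture and walls round the work are solid. World frame = base frame: x ahead of the robot, y to its left, z up, the work surface at z = 0. Lengths are in m, angles in rad, forces in N, time in s.
With the tool pointing down it reaches from about 0.35 to 0.925 m from the base axis. Payload 6.4 kg.
Tool frame: the origin (TCP) lies midway between the tips of the shut fingers; the grasp point (between the pads) lies 19 mm behind it; z points along the fingers, y is the line along which they close (so a half turn about z gives the same grasp; the last joint's range is limited). The gripper opens to 85 mm and grips with 20 to 120 N. Pads are 22 mm wide; open, the fingers measure 114 mm over their backs; the gripper's body (76 mm by 85 mm) begins 54 mm behind the grasp point. The pads swing forward as they close: fully open they stand 13 mm farther back than shut.
Start: joints at [-0.174, 0.245, 1.558, -0, 1.339, -0.174], TCP at [0.65, 0, 0.231] pointing down, gripper open.
Joint ranges: [-3.13, 3.13], [-1.02, 2.26], [0.13, 2.54], [-0.95, 4.09], [0.21, 2.88], [-2.74, 2.74]. Speed limits (rad/s): [2.57, 2.57, 3.14, 3.14, 3.14, 3.14].

INTERFACE

Orientations are given as a rotation vector (axis times angle).
In Python, from station import observe, get_image, finish_job gives the robot as it stands.
- The arm moves only by the tool apply_moves, never from a script. Its argument "steps" is a list that holds one entry, the list of rows, each a list of 5 numbers: the finger opening in cm, from 0 to 8.54, then the shift along the tool's x, y, z in cm, then the turn about the tool's z in degrees. In form: [[[hand, x, y, z, yaw], ...]]. A call has 1 to 8 rows; each row shifts and turns the commanded pose from where the row before left it, along the tool's axes as they then stand; what a row does not reach is not made up. A row lasts 1/10 s, in which the tool goes at most 50 mm and 8.59 degrees, less where a joint would pass 70% of its speed; a pose out of reach is approached as far as the arm can. A call with a gripper value outside its range is refused whole. The fingers move at their own pace and stop on an object; the grip force is fixed at half the most. Time passes only in rows, so rows that do not move let the fingers close. It gives the time, the measured TCP pose, the force, the opening and the grip force at its end, in the units of the state.
- observe(): the state, without advancing time (a new reading comes with each control period).
- get_image(name): name is "scene" or "side" or "wrist"; returns a dict with "frame" (400x640x3 uint8, blue, green, red), "K" (3x3 intrinsics, pixels), "eye" and "attitude" of the camera in the world. Camera axes: x right, y up, looking along -z (the intrinsics and any distortion apply to the point x, -y, -z); pixel columns grow to the right and rows downward; lengths in m; the calibration is good to about 2 mm. A picture is of the moment at which its call begins. There is no depth.
- finish_job(): hands the job in; it is judged then, once.
The state is a dict: "t": time; "q": joint angles; "qd": joint speeds; "joint_efforts": joint torques, N m; "position": TCP position; "tcp_rot": TCP orientation; "contact_force": force on the tool from outside, world axes, zero at the start; "moment": the same for the moment, N m; "finger_gap": finger opening in m; "gripper_force": force on a finger pad.
Only numpy, scipy, OpenCV 4.12 (cv2) and the standard library are available. Lean on these libraries where they do the work, as an engineer would, in place of code of your own. Each camera call takes 0.05 s, during which the arm holds its last target. There are 200 camera calls.

TASK

The circuit board is clamped on a stand whose top plate is tilted. Using the stand's two wing knobs, bring the plate level (parallel to the deck of the stand below it) both sideways and front to rear, without pushing on the plate itself, then let go. Leave the flux tin, the side cutters and the solder spool where they are.

Things in the scene. Friction and masses are not known exactly. Their poses are not given: they have to be found in the camera images.
- stand: Metal stand fixed on the white mat: level square grey deck 170 x 170 mm on four feet, deck top 47 mm above the origin. Origin: on the mat under the deck's centre; z up, -x front (towards the robot), +y left. A central gimbal, pivot 95 mm up, carries the tilting plate. Two black wing knobs, axes leaning 35 degrees to the front: one left of the plate (x -102, y +130 mm), one before it (x -152, y 0).
- plate: Tilting aluminium plate, 130 (x) x 120 (y) x 8 mm, above the deck, with a green circuit board 65 x 90 mm clamped on it. Origin at the gimbal pivot, 22 mm under the middle of its top; z is the plate's normal, x points to the stand's rear, y to its left. It starts tilted up to about 15 degrees, follows the knobs and stays where they leave it.
- knob_left_grip (a point): Left wing knob, on the deck's bracket: middle of its wing, a black bar 70 mm long (x), 14 mm thick (y), 32 mm high (z); the wing's top is 14 mm above the point. z: the knob's axis, up out of it, 35 degrees from vertical; x, y turn with it. Clockwise, seen from above, raises the plate's left (+y) edge, 0.15 rad per rad turned. Stops 1.5 rad either side of the wing pointing front to rear.
- knob_front_grip (a point): Front wing knob, on an arm before the middle of the plate, of the same shape, axes and stops as the left one; the point is the middle of its wing. It tilts the plate fore and aft: clockwise, seen from above, raises the plate's front (-x) edge, 0.15 rad per rad turned. It tips sideways a little with the plate when the left knob is turned. Friction of both about 0.07 N m.
- flux_tin: Bystander: low round tan tin, 54 mm across, 23 mm high; origin under its centre.
- side_cutters: Bystander: side cutters with red handles, 109 mm long, lying flat, 12 mm thick; origin under the centre.
- solder_spool: Bystander: spool 64 mm across and 35 mm high; origin under its centre.

How it is judged:
By the outcome, as a careful person would: the job done as asked, in the order asked, and still so for the second after the job is handed in, with the robot touching nothing.
It also fails if it takes over 58 s, if anything falls off the work surface, if the arm or the gripper's body presses on something with over 40 N, if the wrist force passes 120 N, or if a joint passes its speed limit or range.

## Working session

There is one attempt and no reset: what is moved stays moved. The work goes in short steps, Python scripts to look and compute and a tool call to move; the robot and the scene stay as the last step left them, time stands still between calls to the robot, and variables do not carry over. Pictures are saved under pics/ and viewed, at most 10 in all, crops included, and the job is handed in when it is done.

Besides the shell and the picture viewer there is one more tool, called after "Emit:" by a JSON object that holds its "api" and its "payload". apply_moves: Moves the arm, as the interface text tells. Its arguments: {"type":"object","properties":{"steps":{"type":"array"}},"required":["steps"]}

```bash
mkdir -p pics; ls; python3 - <<'E'
from station import *
import cv2,pickle
for n in ["scene","side","wrist"]:
    d=get_image(n); pickle.dump(d,open(f"pics/{n}0.pkl","wb")); cv2.imwrite(f"pics/{n}0.png",d["frame"])
    print(n,d["K"],d["eye"],d["attitude"],d.keys())
o=observe();print(o)
E
```

```text
pics
scene [[493.99876129   0.         323.79480413]
 [  0.         493.99876129 192.49290856]
 [  0.           0.           1.        ]] [-0.07891434  0.89829263  0.845759  ] [ 0.44123295 -1.10754903 -2.19844591] dict_keys(['frame', 'K', 'eye', 'attitude'])
side [[442.5565995    0.         321.77308601]
 [  0.         442.5565995  197.3144318 ]
 [  0.           0.           1.        ]] [0.35606325 0.91857008 0.51215353] [ 0.22155914 -1.51328621 -2.48046888] dict_keys(['frame', 'K', 'eye', 'attitude'])
wrist [[304.27851995   0.         314.37884392]
 [  0.         304.27851995 200.67956578]
 [  0.           0.           1.        ]] [0.64980737 0.08207095 0.37273271] [-3.26335503e-01  1.59290771e-03  2.57334662e-04] dict_keys(['frame', 'K', 'eye', 'attitude'])
{'t': 0.15, 'q': array([-1.74058081e-01,  2.45657031e-01,  1.55874026e+00, -3.92421959e-05,
        1.33870116e+00, -1.74102631e-01]), 'qd': array([ 0.00119283, -0.00173056, -0.00266023,  0.00043729,  0.00025837,
        0.00134144]), 'joint_efforts': array([ 3.57137314e-04, -4.29984105e+01, -3.26552796e+01, -1.40693478e-04,
        3.52074814e-03,  1.27692519e-05]), 'position': array([6.49568806e-01, 9.91212584e-05, 2.30427932e-01]), 'tcp_rot': array([-2.22052530e+00, -2.22064434e+00,  1.40613236e-03]), 'contact_force': array([-0.26280855, -0.42195199,  0.86528245]), 'moment': array([-0.00967214,  0.01418697, -0.01132569]), 'gripper_force': 0.0, 'finger_gap': 0.08547732080313557}
```

View pics/scene0.png

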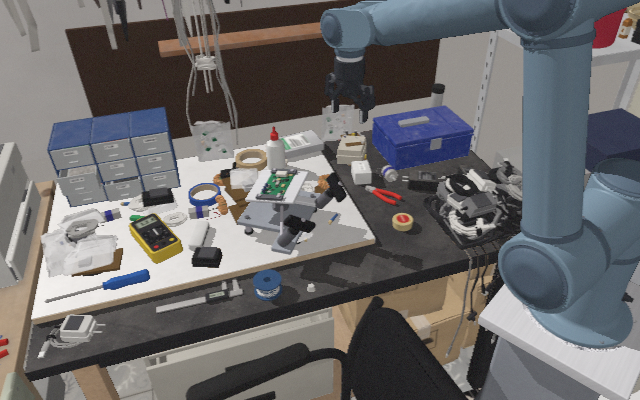

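View pics/side0.png

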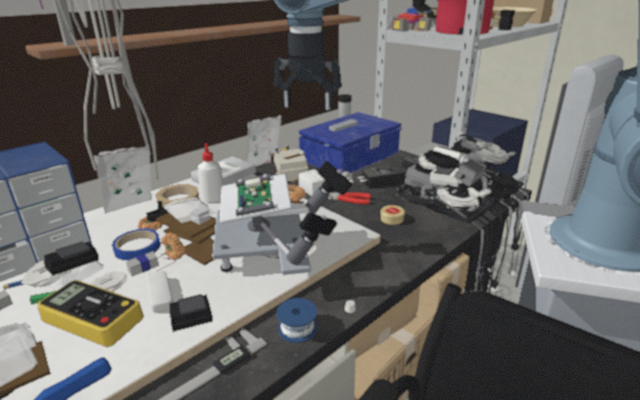

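View pics/wrist0.png

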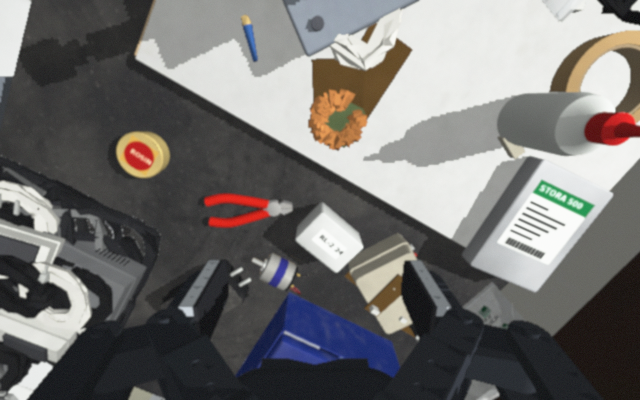

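```bash
python3 - <<'E'
import cv2,pickle,numpy as np
s=pickle.load(open("pics/scene0.pkl","rb"))["frame"][155:265,220:360]
t=pickle.load(open("pics/side0.pkl","rb"))["frame"][150:285,200:375]
a=cv2.resize(s,None,fx=5.7,fy=5.4,interpolation=cv2.INTER_CUBIC)
b=cv2.resize(t,None,fx=4.4,fy=4.4,interpolation=cv2.INTER_CUBIC)
a=cv2.resize(s,(0,0),fx=5.4,fy=5.4,interpolation=cv2.INTER_CUBIC)
cv2.imwrite("pics/sc1.png",a);cv2.imwrite("pics/si1.png",b);print(a.shape,b.shape)
E
```

```text
(594, 756, 3) (594, 770, 3)
```

View pics/sc1.png

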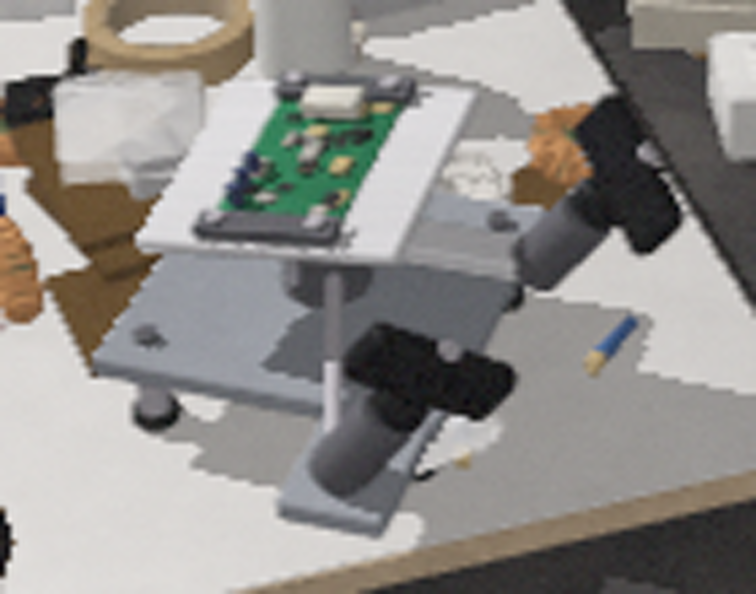

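View pics/si1.png

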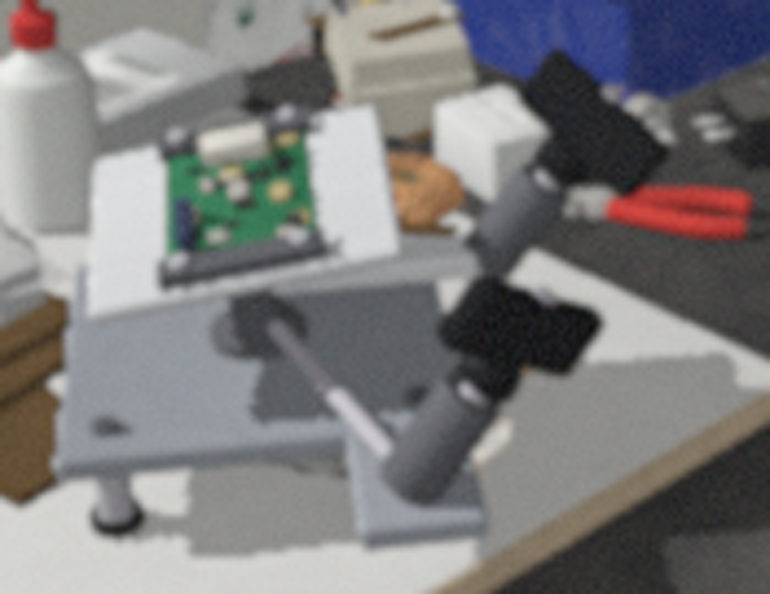

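```bash
cat > h.py <<'E'
import numpy as np,pickle,cv2
from scipy.spatial.transform import Rotation as R
from scipy.optimize import least_squares
def proj(d,X):
    p=(np.atleast_2d(X)-d["eye"])@R.from_rotvec(d["attitude"]).as_matrix()
    p=p*[1,-1,-1]; u=p@np.array(d["K"]).T
    return u[:,:2]/u[:,2:]
def tri(ds,uv):
    return least_squares(lambda X:np.concatenate([proj(d,X)[0]-u for d,u in zip(ds,uv)]),[.6,.3,.1]) 
HX,HY=.065,.06
PL=np.array([[HX,HY,.022],[-HX,HY,.022],[-HX,-HY,.022],[HX,-HY,.022]])
DK=np.array([[.085,.085,.047],[.085,-.085,.047],[-.085,-.085,.047]])
def stand(p,X): return X@R.from_euler('z',p[3]).as_matrix().T+p[:3]
def plate(p,X):  # p[4]=roll about x (+ raises left), p[5]=pitch about y (+ raises front)
    return stand(p,R.from_euler('xy',[p[4],p[5]]).apply(X)+[0,0,.095])
E
python3 - <<'E'
from h import *
S=pickle.load(open("pics/scene0.pkl","rb"));T=pickle.load(open("pics/side0.pkl","rb"))
fs=lambda a:np.array(a)/5.4+[220,155]; ft=lambda a:np.array(a)/4.4+[200,150]
ps=fs([[140,245],[400,258],[478,90],[215,80]]);pt=ft([[92,310],[398,248],[380,105],[97,160]])
ds=fs([[97,362]]);dt=ft([[60,465],[82,270]])
f=lambda p:np.concatenate([(proj(S,plate(p,PL))-ps).ravel(),(proj(T,plate(p,PL))-pt).ravel(),(proj(S,stand(p,DK[:1]))-ds).ravel(),(proj(T,stand(p,DK[:2]))-dt).ravel()])
for y0 in (0,-.5,.5):
    r=least_squares(f,[.6,.3,0.02,y0,0,0],loss='soft_l1');print(r.x.round(4),r.cost);
print(f(r.x).reshape(-1,2).round(1))
for n,a,b in [("L",[430,372],[520,325]),("F",[628,175],[597,120])]:
    q=tri([S,T],[fs(a),ft(b)]);print(n,q.x.round(4),q.cost,((q.x-r.x[:3])@R.from_euler('z',r.x[3]).as_matrix()).round(4))
E
```

```text
[ 0.6824  0.2284  0.0153  0.4332 -0.096   0.1361] 6.692536044304701
[ 0.6824  0.2284  0.0153  0.4332 -0.096   0.1361] 6.692536044316192
[ 0.6824  0.2284  0.0153  0.4332 -0.096   0.1361] 6.692536044327356
[[-0.5 -0.2]
 [ 0.4  0.4]
 [ 1.   0.4]
 [ 3.4  0.4]
 [-0.1  0.6]
 [ 2.1 -0.2]
 [-0.8 -0.1]
 [-0.2  0.3]
 [-0.8 -0. ]
 [-0.3 -0.5]
 [-0.8 -1.3]]
L [0.5387 0.3043 0.1337] 0.0005138446000032066 [-0.0985  0.1292  0.1184]
F [0.5413 0.1745 0.1621] 0.051438904434036446 [-0.1507  0.0103  0.1469]
```

```bash
cat >> h.py <<'E'
BOX=np.array([[a,b,c] for a in(-.035,.035) for b in(-.007,.007) for c in(-.018,.014)])
Z35=R.from_euler('y',-np.radians(35))
def wing(p,c,phi,roll):  # c world centre
    A=R.from_euler('z',p[3])*R.from_euler('x',roll)*Z35*R.from_euler('z',phi)
    return A.apply(BOX)+c,A
def mask(d,X):
    m=np.zeros((1600,2560),np.uint8); cv2.fillConvexPoly(m,cv2.convexHull((proj(d,X)*4).astype(np.int32)),1); return m
def fitwing(ds,p,c,roll,thr=45,show=True):
    darks=[];rois=[]
    for d in ds:
        g=cv2.resize(d["frame"],None,fx=4,fy=4,interpolation=cv2.INTER_LINEAR).max(2)
        u=proj(d,c)[0]*4; s=np.linalg.norm(proj(d,c+np.array([0,0,.055]))[0]*4-u)
        roi=np.zeros(g.shape,bool);roi[max(0,int(u[1]-s)):int(u[1]+s),max(0,int(u[0]-s)):int(u[0]+s)]=1
        darks.append((g<thr)&roi)
    best=[]
    def sc(cc,phi):
        X,_=wing(p,cc,phi,roll);t=0
        for d,D in zip(ds,darks):
            m=mask(d,X)>0; t+=(m&D).sum()/((m|D).sum())
        return t/len(ds)
    for phi in np.arange(-1.5,1.51,.1): best.append((sc(c,phi),phi))
    s,phi=max(best)
    from scipy.optimize import minimize
    r=minimize(lambda v:-sc(c+v[:3]/100,v[3]),[0,0,0,phi],method='Nelder-Mead',options=dict(initial_simplex=np.array([0,0,0,phi])+np.vstack([np.zeros(4),np.diag([.5,.5,.5,.15])]),maxiter=120))
    return c+r.x[:3]/100,r.x[3],-r.fun,s
E
python3 - <<'E'
from h import *
S=pickle.load(open("pics/scene0.pkl","rb"));T=pickle.load(open("pics/side0.pkl","rb"))
p=np.array([ 0.6824,0.2284,0.0153,0.4332,-0.096,0.1361])
for n,c,r in [("L",[0.5387,0.3043,0.1337],0),("F",[0.5413,0.1745,0.1621],-.096)]:
    x=fitwing([S,T],p,np.array(c),r);print(n,x[0].round(4),x[1:],((x[0]-p[:3])@R.from_euler('z',p[3]).as_matrix()).round(4))
E
```

```text
L [0.5373 0.3066 0.1326] (np.float64(0.6497857956799042), np.float64(0.7011271002508135), np.float64(0.6694958935649471)) [-0.0988  0.1318  0.1173]
F [0.546  0.1698 0.1572] (np.float64(-1.028286737816222), np.float64(0.6958271418317823), np.float64(0.6692853168717783)) [-0.1484  0.0041  0.1419]
```

Emit:
{"api": "apply_moves", "payload": {"steps": [[[4.5,3.0,-1.0,0,0],[4.5,4.6,-1.7,0,0],[4.5,4.6,-1.7,0,0],[4.5,4.6,-1.7,0,0],[4.5,4.6,-1.7,0,0],[4.5,4.6,-1.7,0,0],[4.5,4.6,-1.7,0,0],[4.5,0,0,0,0]]]}}

```text
t: 0.95
position: [0.5352, 0.3107, 0.2309]
tcp_rot: [-2.213, -2.228, 0.0]
contact_force: [0.0, -1.0, -0.0]
finger_gap: 0.0452
gripper_force: 0.0
```

Emit:
{"api": "apply_moves", "payload": {"steps": [[[4.5,0,0,0,7.5],[4.5,0,0,0,7.5],[4.5,0,0,0,7],[4.5,0,0,0,0]]]}}

```text
t: 1.35
position: [0.538, 0.3055, 0.2309]
tcp_rot: [-2.605, -1.756, 0.001]
contact_force: [0.2, 0.3, -0.3]
finger_gap: 0.0453
gripper_force: 0.0
```

```bash
python3 - <<'E'
from station import *
from h import *
o=observe();print(o["t"],o["position"],R.from_rotvec(o["tcp_rot"]).as_matrix()[:,:2].T.round(3),o["q"].round(3),o["finger_gap"])
d=get_image("wrist");pickle.dump(d,open("pics/w1.pkl","wb"))
p=np.array([ 0.6824,0.2284,0.0153,0.4332,-0.096,0.1361]);f=d["frame"].copy()
for X in (wing(p,np.array([.5373,.3066,.1326]),.65,0)[0],wing(p,np.array([.546,.1698,.1572]),-1.03,-.096)[0]):
    cv2.polylines(f,[cv2.convexHull(proj(d,X).astype(np.int32))],True,(0,0,255))
cv2.polylines(f,[proj(d,plate(p,PL)).astype(np.int32)],True,(0,255,255))
cv2.imwrite("pics/w1.png",f)
E
```

```text
1.35 [0.53804664 0.30547063 0.23090902] [[ 0.375  0.927 -0.001]
 [ 0.927 -0.375 -0.   ]] [ 0.333  0.174  1.641 -0.     1.327  0.718] 0.04531877240020021
```

View pics/w1.png

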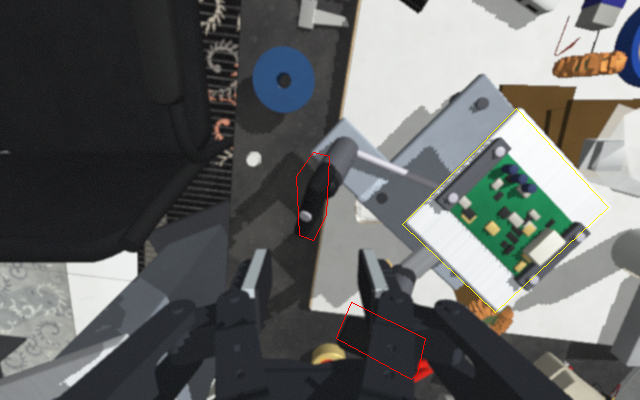

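Emit:
{"api": "apply_moves", "payload": {"steps": [[[4.5,0,0,3,0],[4.5,0,0,3,0],[4.5,0,0,2.5,0],[4.5,0,0,1.5,0],[4.5,0,0,0.6,0],[2.8,0,0,0,0],[2.8,0,0,0,0],[2.8,0,0,0,0]]]}}

```text
t: 2.2
position: [0.5384, 0.3055, 0.1259]
tcp_rot: [2.603, 1.756, 0.001]
contact_force: [-1.2, -3.1, -2.5]
finger_gap: 0.0282
gripper_force: 15.5
```

Emit:
{"api": "apply_moves", "payload": {"steps": [[[2.8,0,0,0,5],[2.7,0,0,0,5],[2.6,0,0,0,5],[2.5,0,0,0,5],[2.4,0,0,0,5],[2.3,0,0,0,5]]]}}

```text
t: 2.8
position: [0.5367, 0.3075, 0.1267]
tcp_rot: [-2.969, -1.018, 0.003]
contact_force: [-6.8, 2.7, 3.0]
finger_gap: 0.0231
gripper_force: 3.4
```

Emit:
{"api": "apply_moves", "payload": {"steps": [[[2.1,0,0,0,4],[2.0,0,0,0,4],[1.9,0,0,0,4],[1.8,0,0,0,1],[1.6,0,0,0,0],[1.5,0,0,0,0],[1.5,0,0,0,0]]]}}

```text
t: 3.5
position: [0.5386, 0.3069, 0.1263]
tcp_rot: [-3.065, -0.681, -0.003]
contact_force: [-1.1, 4.9, 3.1]
finger_gap: 0.0154
gripper_force: 2.4
```

```bash
cat >> h.py <<'E'
def edges(d,p,pts=PL):
    return proj(d,plate(p,pts))
E
python3 - <<'E'
from station import *
from h import *
o=observe();print(o["t"],o["position"],R.from_rotvec(o["tcp_rot"]).as_matrix()[:,0].round(3),o["contact_force"].round(1),o["moment"].round(2),o["finger_gap"],o["gripper_force"])
T=get_image("side");S=get_image("scene");W=get_image("wrist")
pickle.dump((S,T,W),open("pics/m2.pkl","wb"))
fs=S["frame"][150:240,230:330];ft=T["frame"][140:250,195:330];fw=W["frame"]
cv2.imwrite("pics/m2.png",np.hstack([cv2.resize(fs,(400,360),interpolation=3),cv2.resize(ft,(400,326),interpolation=3)] if 0 else [np.vstack([cv2.resize(fs,(400,360),interpolation=2),np.zeros((240,400,3),np.uint8)]),np.vstack([cv2.resize(ft,(400,326),interpolation=2),cv2.resize(fw,(400,250)),np.zeros((24,400,3),np.uint8)])]))
E
```

```text
3.5 [0.53857654 0.30688951 0.12630692] [0.906 0.423 0.002] [-1.1  4.9  3.1] [0.75 0.1  0.01] 0.015393571363349918 2.381119206547737
```

View pics/m2.png

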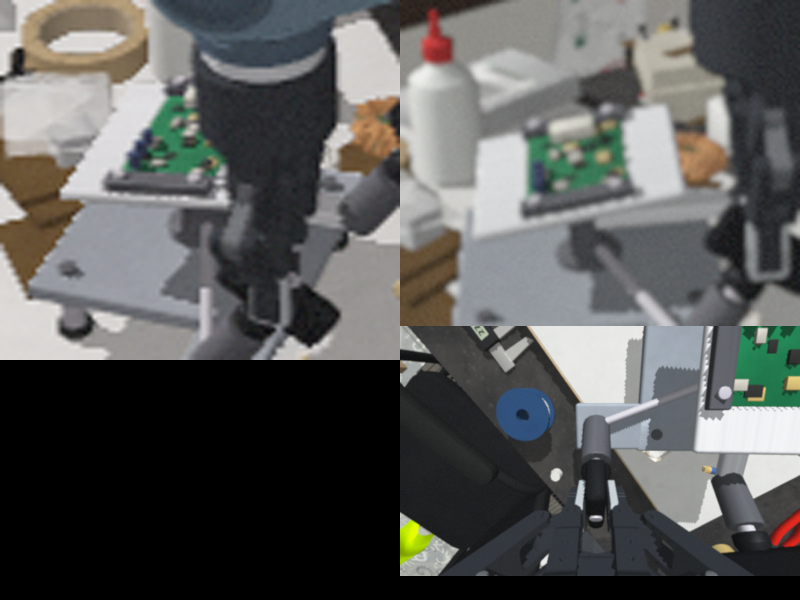

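Emit:
{"api": "apply_moves", "payload": {"steps": [[[3.5,0,0,0,0],[4.5,0,0,0,0],[4.5,0,0,-1.5,0],[4.5,0,0,-4,0],[4.5,0,0,-4.5,0],[4.5,2,-3,-2,0],[4.5,2,-4.5,0,0],[4.5,0,0,0,0]]]}}

```text
t: 4.45
position: [0.5424, 0.3949, 0.2475]
tcp_rot: [-3.064, -0.686, -0.005]
contact_force: [-0.4, 0.2, 0.0]
finger_gap: 0.0449
gripper_force: 0.0
```

```bash
cat >> h.py <<'E'
from scipy.ndimage import map_coordinates
from scipy.optimize import minimize
def prep(d,s=1.0):
    g=cv2.GaussianBlur(d["frame"],(0,0),s).astype(float)
    return g
def edgescore(d,g,C):
    """mean edge contrast across the segments of closed world polygon C"""
    tot=[]
    for A,B in zip(C,np.roll(C,-1,0)):
        X=A+(B-A)*np.linspace(.04,.96,60)[:,None]; u=proj(d,X)
        t=u[-1]-u[0];n=np.array([-t[1],t[0]])/np.linalg.norm(t)
        v=[np.stack([map_coordinates(g[...,c],(u+k*n).T[::-1],order=1,mode='nearest') for c in range(3)],1) for k in(-1,1)]
        tot.append(np.minimum(np.abs(v[1]-v[0]).max(1),60))
    return np.mean(tot)
DKF=np.array([[.085,.085,.047],[-.085,.085,.047],[-.085,-.085,.047],[.085,-.085,.047]])
def fit(ds,p0,idx,wd=0.5,sig=(1.5,.8)):
    x=np.array(p0,float)
    scale=np.array([.004,.004,.004,.02,.03,.03])[idx]
    for s in sig:
        gs=[prep(d,s) for d in ds]
        def f(v):
            p=x0.copy();p[idx]=x0[idx]+v*scale
            return -sum(edgescore(d,g,plate(p,PL))+wd*edgescore(d,g,stand(p,DKF)) for d,g in zip(ds,gs))/len(ds)
        x0=x.copy();k=len(idx)
        r=minimize(f,np.zeros(k),method='Nelder-Mead',options=dict(initial_simplex=np.vstack([np.zeros(k),np.eye(k)]),maxiter=400,xatol=.01,fatol=.01))
        x[idx]=x0[idx]+r.x*scale
    return x,-r.fun
E
python3 - <<'E'
from station import *
from h import *
o=observe();print(o["t"],o["position"],R.from_rotvec(o["tcp_rot"]).as_matrix()[:,0].round(3),o["q"].round(2))
n=[get_image(k) for k in("scene","side","wrist")];pickle.dump(n,open("pics/m3.pkl","wb"))
L=lambda k:pickle.load(open(f"pics/{k}.pkl","rb"))
S,T,W=L("scene0"),L("side0"),L("w1")
p=np.array([ 0.6824,0.2284,0.0153,0.4332,-0.096,0.1361])
for ds in([S,T,W],[S,T],[W]):
    print(*[a.round(4) if i==0 else round(a,1) for i,a in enumerate(fit(ds,p,[0,1,2,3,4,5]))])
p1=fit([S,T,W],p,[0,1,2,3,4,5])[0]
q=p1.copy();q[4]=0
for ds in(n,n[:2],n[2:]):
    print(*[a.round(4) if i==0 else round(a,1) for i,a in enumerate(fit(ds,q,[4,5],0))])
print(fit(n[2:],q,[0,1,2,3,4,5])[0].round(4))
r=fit(n,q,[4,5],0)[0]
f=n[2]["frame"].copy()
for C in(plate(r,PL),stand(r,DKF)):cv2.polylines(f,[proj(n[2],C).round().astype(np.int32)],True,(0,0,255))
cv2.imwrite("pics/m3.png",f)
E
```

```text
4.45 [0.54235517 0.39489716 0.24749739] [0.905 0.426 0.003] [0.46 0.28 1.49 0.   1.37 1.59]
[ 0.6852  0.2281  0.0181  0.4252 -0.0921  0.1727] 54.0
[ 0.6848  0.2297  0.0183  0.4234 -0.0841  0.1622] 55.8
[ 0.6852  0.2275  0.0183  0.4204 -0.1077  0.1727] 52.8
[ 0.6852  0.2281  0.0181  0.4252 -0.0332  0.1759] 34.2
[ 0.6852  0.2281  0.0181  0.4252 -0.038   0.1668] 37.0
[ 0.6852  0.2281  0.0181  0.4252 -0.0286  0.2192] 30.6
[0.6838 0.2294 0.0158 0.4286 0.0281 0.2131]
```

View pics/m3.png

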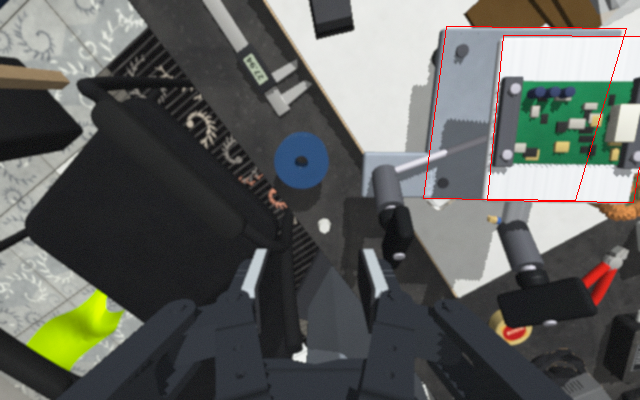

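```bash
python3 - <<'E'
from h import *
n=pickle.load(open("pics/m3.pkl","rb"))
p=np.array([ 0.6852,0.2281,0.0181,0.4252,-0.01,0.17])
for ds in([n[0],n[1]],[n[2]],n):
    x=fitwing(ds,p,np.array([.548,.1655,.157]),-.01,thr=40);print("F",x[0].round(4),x[1:],((x[0]-p[:3])@R.from_euler('z',p[3]).as_matrix()).round(4))
x=fitwing([n[1],n[2]],p,np.array([.5373,.3066,.1326]),0,thr=40);print("L",x[0].round(4),x[1:],((x[0]-p[:3])@R.from_euler('z',p[3]).as_matrix()).round(4))
E
```

```text
F [0.5473 0.1657 0.1571] (np.float64(-1.0023858429398382), np.float64(0.3716325764471937), np.float64(0.3664321086305398)) [-1.514e-01  1.000e-04  1.390e-01]
F [0.5457 0.1672 0.1592] (np.float64(-1.5075748754919833), np.float64(0.6430438496946205), np.float64(0.6108591030747773)) [-0.1522  0.0021  0.1411]
F [0.5448 0.1678 0.1601] (np.float64(-1.0112824030011818), np.float64(0.4580031108348852), np.float64(0.43521029398305155)) [-0.1527  0.003   0.142 ]
L [0.5348 0.3044 0.1342] (np.float64(0.4092589568768538), np.float64(0.6025354442088087), np.float64(0.584632857590924)) [-0.1055  0.1315  0.1161]
```

Emit:
{"api": "apply_moves", "payload": {"steps": [[[4.5,-1.5,3.4,0,0],[4.5,-1.6,3.5,0,0],[4.5,-1.6,3.5,0,0],[4.5,-1.6,3.5,0,0],[4.5,-1.6,3.5,0,0],[4.5,-1.5,3.4,0,0],[4.5,0,0,0,7],[4.5,0,0,0,8]]]}}

```text
t: 5.4
position: [0.545, 0.1599, 0.2453]
tcp_rot: [3.131, 0.259, -0.001]
contact_force: [0.7, -0.0, -0.2]
finger_gap: 0.0452
gripper_force: 0.0
```

Emit:
{"api": "apply_moves", "payload": {"steps": [[[4.5,0,0,0,8],[4.5,0,0,0,8],[4.5,0,0,0,8],[4.5,0,0,0,8],[4.5,0,0,0,8],[4.5,0,0,0,8],[4.5,0,0,0,7.7],[4.5,0,0,0,0]]]}}

```text
t: 6.2
position: [0.5449, 0.1614, 0.2452]
tcp_rot: [2.894, -1.222, -0.001]
contact_force: [-0.4, 0.6, 0.1]
finger_gap: 0.0453
gripper_force: 0.0
```

```bash
python3 - <<'E'
from station import *
from h import *
o=observe();M=R.from_rotvec(o["tcp_rot"]).as_matrix();print(o["t"],o["position"],M[:,:2].T.round(3),o["q"].round(2))
n=[get_image(k) for k in("scene","side","wrist")];pickle.dump(n,open("pics/m4.pkl","wb"))
p=np.array([ 0.6852,0.2281,0.0181,0.4252,-0.0,0.17])
for th in(30,45):
  x=fitwing([n[2]],p,np.array([.546,.167,.158]),-.01,thr=th);print("F",x[0].round(4),x[1:])
f=n[2]["frame"].copy()
for X in (wing(p,np.array([.546,.167,.158]),-1.03,-.01)[0],wing(p,np.array([.537,.3055,.133]),0,0)[0]):
    cv2.polylines(f,[cv2.convexHull(proj(n[2],X).astype(np.int32))],True,(0,0,255))
a=n[0]["frame"][170:240,270:340];b=n[1]["frame"][180:280,270:350]
a=cv2.resize(a,(280,280));b=cv2.resize(b,(320,400))
cv2.imwrite("pics/m4.png",f)
E
```

```text
6.2 [0.54489168 0.16138685 0.24517945] [[ 0.697 -0.717 -0.   ]
 [-0.717 -0.697  0.001]] [ 0.09  0.04  1.76 -0.    1.34  2.46]
F [0.5438 0.17   0.1612] (np.float64(-0.6196111053555576), np.float64(0.36090659247446816), np.float64(0.29305010115434965))
F [0.5456 0.1701 0.1616] (np.float64(-0.6436734228808444), np.float64(0.5291436971701581), np.float64(0.4812429405685997))
```

View pics/m4.png

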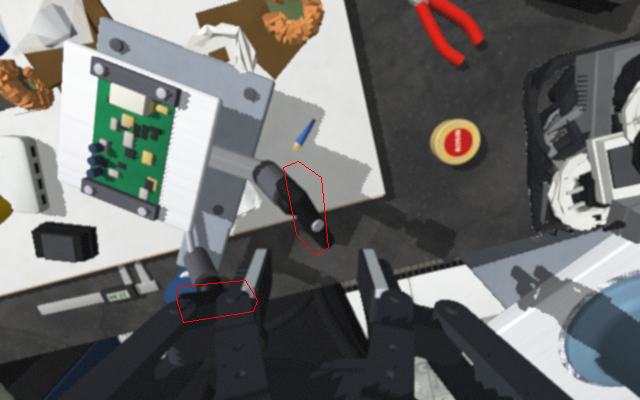

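```bash
python3 - <<'E'
from h import *
L=lambda k:pickle.load(open(f"pics/{k}.pkl","rb"))
m3=L("m3");m4=L("m4");w1=L("w1")
p=np.array([ 0.6852,0.2281,0.0181,0.4252,-0.0,0.17]);c=np.array([.546,.167,.158])
rows=[]
for d in (m3[2],m4[2]):
  r=[]
  for phi in(None,-.9,-1.25):
    u=proj(d,c)[0].astype(int);x,y=u-40
    f=cv2.resize(d["frame"][y:y+80,x:x+80],None,fx=3.2,fy=3.2,interpolation=2)
    f=cv2.convertScaleAbs(f,alpha=1.6,beta=10)
    if phi is not None:
      q=((proj(d,wing(p,c,phi,-.01)[0])-[x,y]+.5)*3.2).astype(np.int32)
      for i in range(8):
        for j in range(i):
          if bin(i^j).count("1")==1: cv2.line(f,tuple(map(int,q[i])),tuple(map(int,q[j])),(0,0,255) if (i&1)and(j&1) else (255,120,0),1)
    r.append(f)
  rows.append(np.hstack(r))
o=np.vstack(rows);print(o.shape);cv2.imwrite("pics/z.png",o)
E
```

```text
(512, 768, 3)
```

View pics/z.png

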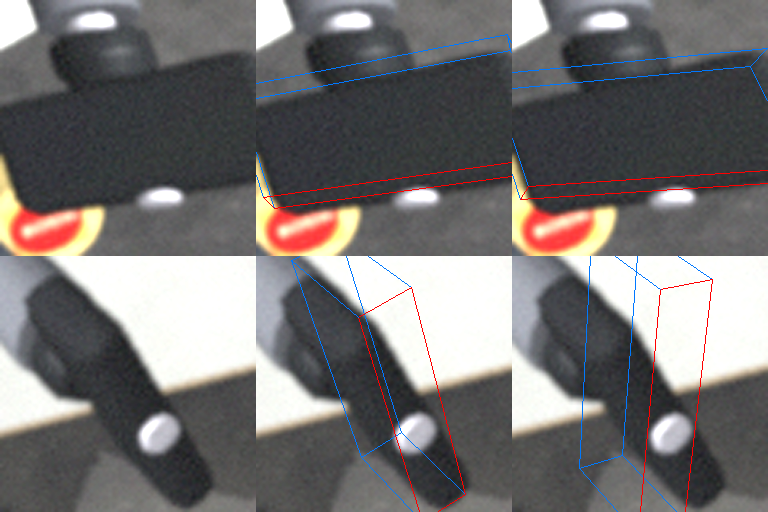

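```bash
python3 - <<'E'
from h import *
L=lambda k:pickle.load(open(f"pics/{k}.pkl","rb"))
m3=L("m3")[2];m4=L("m4")[2]
p=np.array([ 0.6852,0.2281,0.0181,0.4252,-0.0,0.17]);c=np.array([.546,.167,.158])
o3=proj(m3,c)[0].astype(int)-40;o4=proj(m4,c)[0].astype(int)-40
obs=[(m4,o4,(159,433-256),(0,0,.016)),(m4,o4,(198,497-256),(-.035,0,.014)),(m4,o4,(75,275-256),(.035,.0,-.002)),
(m3,o3,(-4,105),(-.035,.007,-.018)),(m3,o3,(33,212),(-.035,.007,.014)),(m3,o3,(245,52),(.035,.007,-.018)),(m3,o3,(160,200),(0,0,.016))]
def f(v,full=False):
    A=R.from_euler('z',p[3])*R.from_euler('x',v[4])*Z35*R.from_euler('z',v[3])
    return np.concatenate([proj(d,A.apply(np.array(X))+v[:3])[0]-(np.array(u)/3.2+o) for d,o,u,X in obs]+[[v[4]*50]])
for ph in(-1.4,-1,-.6):
    r=least_squares(f,[*c,ph,0],loss='soft_l1');print(r.x.round(4),r.cost,((r.x[:3]-p[:3])@R.from_euler('z',p[3]).as_matrix()).round(4))
print(f(r.x)[:-1].reshape(-1,2).round(1))
E
```

```text
[ 0.547   0.1661  0.1629 -0.7787  0.0019] 24.997611236238424 [-0.1515  0.0005  0.1448]
[ 0.547   0.1661  0.1629 -0.7787  0.0019] 24.997611236985218 [-0.1515  0.0005  0.1448]
[ 0.547   0.1661  0.1629 -0.7787  0.0019] 24.997611236193894 [-0.1515  0.0005  0.1448]
[[ 1.8 -4.1]
 [ 0.7  1.6]
 [-0.2  1.6]
 [-3.7 -1.3]
 [-3.1 -0.2]
 [ 5.7 -4.9]
 [ 4.8  0.3]]
```

Emit:
{"api": "apply_moves", "payload": {"steps": [[[4.5,-0.2,-0.5,0,0],[4.5,0,0,1,-8],[4.5,0,0,3,-8],[4.5,0,0,2.5,0],[4.5,0,0,1.5,0],[4.5,0,0,1,0],[3.4,0,0,0,0],[3.2,0,0,0,0]]]}}

```text
t: 7.15
position: [0.5482, 0.1677, 0.1563]
tcp_rot: [-3.036, 0.805, -0.002]
contact_force: [0.4, 0.5, 0.2]
finger_gap: 0.0317
gripper_force: 0.0
```

Emit:
{"api": "apply_moves", "payload": {"steps": [[[3.0,0,0,0,-4],[2.9,0,0,0,-5],[2.8,0,0,0,-5],[2.7,0,0,0,-5],[2.6,0,0,0,-5],[2.5,0,0,0,-5],[2.4,0,0,0,-5],[2.3,0,0,0,-5]]]}}

```text
t: 7.95
position: [0.5483, 0.1675, 0.1572]
tcp_rot: [3.131, 0.26, 0.004]
contact_force: [-1.7, -0.3, 1.0]
finger_gap: 0.0231
gripper_force: 2.4
```

Emit:
{"api": "apply_moves", "payload": {"steps": [[[2.1,0,0,0,-5],[2.0,0,0,0,-5],[1.9,0,0,0,-5],[1.8,0,0,0,0],[1.6,0,0,0,0],[1.5,0,0,0,0],[1.5,0,0,0,0],[1.5,0,0,0,0]]]}}

```text
t: 8.75
position: [0.5471, 0.1699, 0.156]
tcp_rot: [-3.067, -0.66, -0.002]
contact_force: [-1.3, 8.1, -2.6]
finger_gap: 0.0153
gripper_force: 5.4
```

Emit:
{"api": "apply_moves", "payload": {"steps": [[[3.0,0,0,0,0],[4.5,0,0,0,0],[4.5,0,0,-2,0],[4.5,0,0,-4,0],[4.5,-3,0,-3,0],[4.5,-4.5,0,-1,0],[4.5,-4,0,-0.5,0],[4.5,0,0,0,0]]]}}

```text
t: 9.55
position: [0.4404, 0.1192, 0.2618]
tcp_rot: [3.07, 0.659, 0.004]
contact_force: [0.8, 0.2, 0.0]
finger_gap: 0.0452
gripper_force: 0.0
```

```bash
python3 - <<'E'
from station import *
from h import *
o=observe();M=R.from_rotvec(o["tcp_rot"]).as_matrix();print(o["t"],o["position"],M[:,:2].T.round(3),o["q"].round(2))
n=[get_image(k) for k in("scene","side","wrist")];pickle.dump(n,open("pics/m5.pkl","wb"))
p=np.array([ 0.6852,0.2281,0.0181,0.4252,0.0,0.0])
print(proj(n[2],plate(p,PL)).round())
for ds in(n,n[:1],n[1:2],n[2:]):
  for a,b in((0,0),(-.04,.03)):
    q=p.copy();q[4:]=a,b
    x=fit(ds,q,[4,5],0);print(x[0][4:].round(4),round(x[1],1))
E
```

```text
9.55 [0.44041789 0.11916785 0.2617934 ] [[ 0.912  0.41   0.002]
 [ 0.41  -0.912  0.002]] [ 0.02 -0.26  2.   -0.    1.39  1.16]
[[ 211. -353.]
 [ 231.  -76.]
 [ 399.  -76.]
 [ 418. -353.]]
[-0.0302  0.0806] 30.4
[-0.0302  0.0805] 30.4
[-0.0239  0.0896] 39.9
[-0.0239  0.0894] 39.9
[-0.0354  0.0492] 42.7
[-0.0355  0.0493] 42.7
[0.2733 0.3319] 27.4
[-0.1722  0.3139] 17.3
```

Emit:
{"api": "apply_moves", "payload": {"steps": [[[4.5,3,2.5,0,0],[4.5,3.5,3,0,0],[4.5,3.3,2.6,0.5,0],[4.5,0,0,0,-8],[4.5,0,0,0,-8.5],[4.5,0,0,0,-8.5],[4.5,0,0,0,-8.5],[4.5,0,0,0,-8.5]]]}}

```text
t: 10.5
position: [0.5665, 0.0869, 0.2546]
tcp_rot: [-2.624, -1.726, 0.001]
contact_force: [-0.2, 0.3, -0.3]
finger_gap: 0.0451
gripper_force: 0.0
```

Emit:
{"api": "apply_moves", "payload": {"steps": [[[4.5,0,0,0,-8.5],[4.5,0,0,0,-8.5],[4.5,0,0,0,-8.5],[4.5,0,0,0,-8.5],[4.5,0,0,0,-8.5],[4.5,0,0,0,-6.5],[4.5,0,0,0,0],[4.5,0,0,0,0]]]}}

```text
t: 11.3
position: [0.566, 0.0869, 0.2549]
tcp_rot: [-1.684, -2.652, 0.0]
contact_force: [-0.0, -0.4, 0.4]
finger_gap: 0.0446
gripper_force: 0.0
```

```bash
python3 - <<'E'
from station import *
from h import *
L=lambda k:pickle.load(open(f"pics/{k}.pkl","rb"))
o=observe();M=R.from_rotvec(o["tcp_rot"]).as_matrix();print(o["t"],o["position"],M[:,:2].T.round(3),o["q"].round(2))
n=[get_image(k) for k in("scene","side","wrist")];pickle.dump(n,open("pics/m6.pkl","wb"))
p=np.array([ 0.6852,0.2281,0.0181,0.4252,-0.02,0.05])
print(proj(n[2],plate(p,PL)).round().tolist(),proj(n[2],stand(p,DKF)).round().tolist())
pr=lambda s,x:print(s,x[0].round(4),round(x[1],1))
pr("S6",fit(n[:1],p,[4,5],0));pr("T6",fit(n[1:2],p,[4,5],0));pr("W6",fit(n[2:],p,[4,5],0));pr("W6all",fit(n[2:],p,[0,1,2,3,4,5],.7));pr("all",fit(n,p,[4,5],0))
pr("all6",fit(n,p,[0,1,2,3,4,5],.5))
q=p.copy();q[5]=.16
m4=L("m4");pr("m4W",fit(m4[2:],q,[4,5],0));pr("m4all",fit(m4[2:],q,[0,1,2,3,4,5],.7));pr("m4T",fit(m4[1:2],q,[4,5],0))
E
```

```text
11.3 [0.56597676 0.08688726 0.25485702] [[-0.425  0.905  0.   ]
 [ 0.905  0.425 -0.001]] [-0.05  0.05  1.74 -0.    1.36 -0.49]
[[619.0, 23.0], [455.0, 19.0], [434.0, 175.0], [576.0, 175.0]] [[582.0, 10.0], [404.0, 7.0], [387.0, 181.0], [538.0, 183.0]]
S6 [ 0.6852  0.2281  0.0181  0.4252 -0.024   0.0894] 39.9
T6 [ 0.6852  0.2281  0.0181  0.4252 -0.036   0.0491] 42.8
W6 [ 0.6852  0.2281  0.0181  0.4252 -0.0525  0.0739] 28.9
W6all [ 0.6864  0.2322  0.0151  0.4358 -0.0446  0.0534] 62.9
all [ 0.6852  0.2281  0.0181  0.4252 -0.0352  0.0736] 36.5
all6 [ 0.6844  0.2304  0.0188  0.4434 -0.0221  0.071 ] 53.6
m4W [ 0.6852  0.2281  0.0181  0.4252 -0.0344  0.1619] 26.5
m4all [ 0.6822  0.2304  0.0212  0.4301 -0.032   0.1769] 62.6
m4T [ 0.6852  0.2281  0.0181  0.4252 -0.0386  0.1402] 42.8
```

Emit:
{"api": "apply_moves", "payload": {"steps": [[[4.5,2.7,0.6,0,0],[4.5,2.7,0.6,0,0],[4.5,2.7,0.5,0,0],[4.5,0,0,0,8.5],[4.5,0,0,0,8.5],[4.5,0,0,0,8.5],[4.5,0,0,0,8.5],[4.5,0,0,0,8.5]]]}}

```text
t: 12.25
position: [0.5461, 0.1673, 0.2553]
tcp_rot: [2.535, 1.855, 0.0]
contact_force: [-0.0, 0.0, 0.2]
finger_gap: 0.0452
gripper_force: 0.0
```

Emit:
{"api": "apply_moves", "payload": {"steps": [[[4.5,0,0,0,8.5],[4.5,0,0,0,8.5],[4.5,0,0,0,8.5],[4.5,0,0,0,8.5],[4.5,0,0,0,8.5],[4.5,0,0,0,5],[4.5,0,0,3,0],[4.5,0,0,3,0]]]}}

```text
t: 13.05
position: [0.5471, 0.1674, 0.1959]
tcp_rot: [3.065, 0.686, 0.005]
contact_force: [0.1, 0.2, 0.1]
finger_gap: 0.0453
gripper_force: 0.0
```

Emit:
{"api": "apply_moves", "payload": {"steps": [[[4.5,0,0,2.4,0],[3.5,0,0,1.5,0],[2.2,0,0,0,0],[1.6,0,0,0,0],[1.6,0,0,0,-4],[1.7,0,0,0,-4],[1.7,0,0,0,-4],[1.8,0,0,0,-4]]]}}

```text
t: 13.85
position: [0.5447, 0.169, 0.1562]
tcp_rot: [-2.935, -1.11, 0.003]
contact_force: [-4.1, 6.0, -3.8]
finger_gap: 0.0182
gripper_force: 9.6
```

Emit:
{"api": "apply_moves", "payload": {"steps": [[[1.8,0,0,0,-4],[1.9,0,0,0,-4],[1.9,0,0,0,-3],[1.8,0,0,0,0],[1.8,0,0,0,0],[1.8,0,0,0,0]]]}}

```text
t: 14.45
position: [0.5448, 0.1678, 0.1569]
tcp_rot: [-2.819, -1.383, 0.004]
contact_force: [-6.3, 0.0, -0.9]
finger_gap: 0.0184
gripper_force: 20.6
```

```bash
cat >> h.py <<'E'
def look(tag,p):
    from station import observe,get_image
    o=observe();M=R.from_rotvec(o["tcp_rot"]).as_matrix();print(o["t"],o["position"].round(4),"heading",np.degrees(np.arctan2(M[1,0],M[0,0])).round(1),"F",o["contact_force"].round(1),"gap",o["finger_gap"].round(4))
    n=[get_image(k) for k in("scene","side","wrist")];pickle.dump(n,open(f"pics/{tag}.pkl","wb"))
    for s,a,idx,wd in(("S",n[:1],[4,5],0),("T",n[1:2],[4,5],0),("Sall",n[:1],[0,1,2,3,4,5],.7),("Tall",n[1:2],[0,1,2,3,4,5],.7),("Wall",n[2:],[0,1,2,3,4,5],.7)):
        x=fit(a,p,idx,wd);print(s,x[0].round(4),round(x[1],1))
E
python3 - <<'E'
from h import *
look("m7",np.array([ 0.6852,0.2281,0.0181,0.4252,-0.03,0.02]))
E
```

```text
Traceback (most recent call last):
  File "h.py", line 72, in look
    o=observe();M=R.from_rotvec(o["tcp_rot"]).as_matrix();print(o["t"],o["position"].round(4),"heading",np.degrees(np.arctan2(M[1,0],M[0,0])).round(1),"F",o["contact_force"].round(1),"gap",o["finger_gap"].round(4))
                                                                                                                                                                                             ^^^^^^^^^^^^^^^^^^^^^
AttributeError: 'float' object has no attribute 'round'
```

Emit:
{"api": "apply_moves", "payload": {"steps": [[[3.2,0,0,0,0],[4.5,0,0,0,0],[4.5,0,0,-2.5,0],[4.5,0,0,-4,0],[4.5,0,0,-3.3,7],[4.5,0,0,0,8],[4.5,0,0,0,8],[4.5,0,0,0,4.2]]]}}

```text
t: 15.25
position: [0.547, 0.1672, 0.2562]
tcp_rot: [3.067, 0.676, 0.006]
contact_force: [-0.4, 0.4, 0.3]
finger_gap: 0.0448
gripper_force: 0.0
```

Emit:
{"api": "apply_moves", "payload": {"steps": [[[4.5,1.3,-3.2,0,0],[4.5,1.3,-3.3,0,0],[4.5,1.4,-3.2,0,0],[4.5,1.3,-3.2,0,0],[4.5,0,0,0,0],[4.5,0,0,0,0]]]}}

```text
t: 15.85
position: [0.5397, 0.3071, 0.2553]
tcp_rot: [3.066, 0.685, 0.003]
contact_force: [1.2, 0.1, -0.4]
finger_gap: 0.0447
gripper_force: 0.0
```

```bash
sed -i 's/o\["finger_gap"\].round(4)/o["finger_gap"]/' h.py
python3 - <<'E'
from h import *
look("m7",np.array([ 0.6852,0.2281,0.0181,0.4252,-0.03,0.02]))
E
```

```text
15.85 [0.5397 0.3071 0.2553] heading 25.2 F [ 1.2  0.1 -0.4] gap 0.04474527184368576
S [0.6852 0.2281 0.0181 0.4252 0.0084 0.0314] 36.2
T [ 0.6852  0.2281  0.0181  0.4252  0.0056 -0.0219] 41.6
Sall [0.6848 0.2301 0.0185 0.4482 0.0213 0.0199] 57.8
Tall [ 0.6844  0.2329  0.0168  0.4357  0.0528 -0.0605] 57.3
Wall [ 0.6854  0.2296  0.0199  0.4339  0.0134 -0.0428] 45.4
```

Emit:
{"api": "apply_moves", "payload": {"steps": [[[4.5,-1.2,3.5,0,0],[4.5,-1.2,3.5,0,0],[4.5,-1.2,3.5,0,0],[4.5,-1.2,3.5,0,-4],[4.5,-0.8,3.5,0,-8],[4.5,0,3.8,0,-8.5],[4.5,0,0,0,-8.5],[4.5,0,0,0,-8.5]]]}}

```text
t: 16.8
position: [0.5887, 0.0922, 0.2545]
tcp_rot: [2.682, 1.635, 0.0]
contact_force: [0.0, 0.2, -1.2]
finger_gap: 0.045
gripper_force: 0.0
```

Emit:
{"api": "apply_moves", "payload": {"steps": [[[4.5,0,0,0,-8.5],[4.5,0,0,0,-8.5],[4.5,0,0,0,-8.5],[4.5,0,0,0,-8.5],[4.5,0,0,0,-8.5],[4.5,0,0,0,-8.5],[4.5,0,0,0,-1.5],[4.5,0,0,0,0]]]}}

```text
t: 17.6
position: [0.5882, 0.0939, 0.2545]
tcp_rot: [1.69, 2.648, 0.0]
contact_force: [0.0, 0.3, 0.1]
finger_gap: 0.0448
gripper_force: 0.0
```

```bash
python3 - <<'E'
from h import *
look("m8",np.array([ 0.6852,0.2281,0.0181,0.4252,-0.01,0.0]))
n=pickle.load(open("pics/m8.pkl","rb"));print(proj(n[2],stand(np.array([ 0.6852,0.2281,0.0181,0.4252]),DKF)).round().tolist())
E
```

```text
17.6 [0.5882 0.0939 0.2545] heading 114.9 F [0.  0.3 0.1] gap 0.04475728213172368
S [0.6852 0.2281 0.0181 0.4252 0.0052 0.0291] 37.4
T [ 0.6852  0.2281  0.0181  0.4252  0.005  -0.0208] 41.5
Sall [0.6844 0.2303 0.019  0.4441 0.0173 0.0193] 58.9
Tall [ 0.6843  0.233   0.0169  0.4346  0.0531 -0.0607] 57.0
Wall [ 0.6864  0.2322  0.0132  0.434  -0.0088 -0.0199] 59.2
[[558.0, 5.0], [378.0, 3.0], [367.0, 178.0], [518.0, 180.0]]
```

```bash
cat > ba.py <<'E'
from h import *
def correct(d,v):
    return dict(K=d["K"],eye=d["eye"]+v[:3]*1e-3,attitude=(R.from_rotvec(d["attitude"])*R.from_rotvec(v[3:]*1e-3)).as_rotvec())
T_=np.linspace(.06,.94,45)[:,None]
def segs(C): return [A+(B-A)*T_ for A,B in zip(C,np.roll(C,-1,0))]
def meas(d,g,C,w):
    """for predicted segments: normal offset (px) to the strongest edge within +-w"""
    out=[]
    k=np.arange(-w,w+.01,.25)
    for X in segs(C):
        u=proj(d,X);t=u[-1]-u[0];n=np.array([-t[1],t[0]])/np.linalg.norm(t)
        P=u[:,None]+k[None,:,None]*n
        ok=(P.min((1,2))>3)&(P[...,0].max(1)<636)&(P[...,1].max(1)<396)
        v=np.stack([map_coordinates(g[...,c],[P[...,1],P[...,0]],order=1,mode='nearest') for c in range(3)],-1)
        G=np.abs(v[:,4:]-v[:,:-4]).max(-1)*np.exp(-(k[2:-2]/w)**2/2)
        i=np.clip(G.argmax(1),1,G.shape[1]-2);r=np.arange(len(i))
        a,b,c=G[r,i-1],G[r,i],G[r,i+1];den=a-2*b+c
        off=k[2:-2][i]+.25*np.clip(.5*(a-c)/np.where(den==0,-1,den),-1,1)
        ok&=(b>14)&(np.abs(off)<w-.8)
        out.append((ok,u+off[:,None]*n,n))
    return out
def bundle(eps,tilts,p0,verbose=True):
    """eps: list of lists (camkey, dict)"""
    keys=sorted({k for e in eps for k,_ in e});nt=len(eps)
    x=np.concatenate([p0[:4],np.ravel(tilts),np.zeros(6*len(keys))])
    def unpack(x):
        cs={k:x[4+2*nt+6*i:][:6] for i,k in enumerate(keys)}
        return x[:4],x[4:4+2*nt].reshape(-1,2),cs
    gs={id(d):prep(d,.8) for e in eps for _,d in e}
    def polys(s,t): p=np.concatenate([s,t]);return plate(p,PL),stand(p,DKF)
    for w in (7,5,4,3,3,3):
        s,t,cs=unpack(x);M=[]
        for ei,e in enumerate(eps):
            for k,d in e:
                for pi,C in enumerate(polys(s,t[ei])):
                    for si,(ok,q,n) in enumerate(meas(correct(d,cs[k]),gs[id(d)],C,w)):
                        if ok.sum()>10: M.append((ei,k,d,pi,si,ok,q,n))
        def f(x):
            s,t,cs=unpack(x);r=[]
            for ei,k,d,pi,si,ok,q,n in M:
                X=segs(polys(s,t[ei])[pi])[si]
                r.append(((proj(correct(d,cs[k]),X)-q)@n)[ok]/.6/4)
            pri=[np.concatenate([c[:3]/1.5,c[3:]/3]) for c in cs.values()]
            return np.concatenate(r+pri)
        sol=least_squares(f,x,loss='soft_l1',f_scale=.4,x_scale=np.concatenate([np.full(4+2*nt,.01),np.ones(6*len(keys))]));x=sol.x
    s,t,cs=unpack(x);cov=np.linalg.pinv(sol.jac.T@sol.jac)
    if verbose:
        print("stand",s.round(4),"cost",round(sol.cost,1));print("tilts",t.round(4).tolist(),"sd",np.sqrt(np.diag(cov))[4:4+2*nt].round(4))
        for k in keys: print(k,cs[k].round(1))
        for ei,k,d,pi,si,ok,q,n in M:
            if ei==nt-1:
                X=segs(polys(s,t[ei])[pi])[si];e=((proj(correct(d,cs[k]),X)-q)@n)[ok];print((k,"PD"[pi],si,int(ok.sum()),round(float(np.median(e)),1),round(float(np.median(abs(e))),1)),end=" ")
        print()
    return s,t,cs
E
cat > runba.py <<'E'
from ba import *
import sys
L=lambda k:pickle.load(open(f"pics/{k}.pkl","rb"))
p0=np.array([ 0.6852,0.2285,0.0175,0.43])
m4,m6,m8=L("m4"),L("m6"),L("m8")
E=[[("S",L("scene0")),("T",L("side0")),("W1",L("w1"))],[("T",m4[1]),("W4",m4[2])],[("S",m6[0]),("T",m6[1]),("W6",m6[2])],[("S",m8[0]),("T",m8[1]),("W8",m8[2])]]
t0=[[-.095,.16],[-.035,.16],[-.035,.065],[0,0]]
for a in sys.argv[1:]:
    m=L(a);E.append([("S",m[0]),("T",m[1]),("W"+a,m[2])]);t0.append([0,0])
bundle(E,t0,p0)
bundle(E[-1:],t0[-1:],p0,False) if 0 else None
E
time python3 runba.py
```

```text
stand [0.6835 0.2306 0.0206 0.4342] cost 124.3
tilts [[-0.0858, 0.1749], [-0.0365, 0.1752], [-0.0358, 0.0895], [-0.0113, -0.0065]] sd [0.0073 0.0086 0.0076 0.0074 0.009  0.0081 0.0106 0.0111]
S [-0.  -0.1 -0.   0.9 -0.  -0.1]
T [ 0.6 -1.4 -0.1  2.9 -0.1  9.3]
W1 [-0.8  1.1  0.9  1.  -0.4  0.3]
W4 [ 0.8  0.1 -0.8  0.9  0.5  1.4]
W6 [  0.2   6.8  -0.4 -16.1   6.4  -0.8]
W8 [ -5.9  -3.5   0.5  -0.1 -22.   -3.2]
('S', 'P', 0, 45, 0.9, 1.2) ('S', 'P', 1, 45, 0.6, 0.7) ('S', 'P', 2, 39, 0.1, 0.3) ('S', 'P', 3, 30, -0.1, 0.2) ('S', 'D', 0, 23, -0.1, 0.2) ('S', 'D', 1, 30, -0.9, 1.1) ('S', 'D', 2, 22, 0.1, 0.4) ('S', 'D', 3, 37, 0.2, 0.2) ('T', 'P', 0, 41, 0.9, 1.1) ('T', 'P', 1, 45, 0.3, 0.3) ('T', 'P', 2, 34, 0.1, 0.4) ('T', 'P', 3, 34, -0.0, 0.1) ('T', 'D', 0, 16, -0.8, 0.8) ('T', 'D', 2, 24, 2.0, 2.0) ('T', 'D', 3, 39, -0.0, 0.2) ('W8', 'P', 0, 32, 0.9, 0.9) ('W8', 'P', 1, 45, 0.2, 0.2) ('W8', 'P', 2, 44, 1.3, 1.3) ('W8', 'P', 3, 28, -1.6, 1.6) ('W8', 'D', 1, 41, -0.9, 0.9) ('W8', 'D', 2, 41, 0.2, 0.4) ('W8', 'D', 3, 39, 0.5, 0.6) 
real	1m38.607s
user	1m55.004s
sys	0m0.309s
```

Emit:
{"api": "apply_moves", "payload": {"steps": [[[4.5,3.6,0.7,0,0],[4.5,3.6,0.7,0,0],[4.5,3.6,0.7,0,0],[4.5,3.5,0.8,0,0],[4.5,3.5,0.7,0,0],[4.5,3.5,0.7,0,0],[4.5,0,0,0,8],[4.5,0,0,0,8.5]]]}}

```text
t: 18.55
position: [0.5362, 0.3069, 0.2542]
tcp_rot: [-2.055, -2.377, 0.0]
contact_force: [0.9, -0.6, 0.9]
finger_gap: 0.0446
gripper_force: 0.0
```

Emit:
{"api": "apply_moves", "payload": {"steps": [[[4.5,0,0,0.8,8],[4.5,0,0,0.8,8],[4.5,0,0,0.8,8],[4.5,0,0,0,6.5],[4.5,0,0,0,0],[4.5,0,0,0,0]]]}}

```text
t: 19.15
position: [0.5369, 0.3058, 0.2305]
tcp_rot: [2.601, 1.761, 0.0]
contact_force: [-0.4, 0.3, 1.2]
finger_gap: 0.0448
gripper_force: 0.0
```

```bash
sed -i 's#c\[:3\]/1.5,c\[3:\]/3\]#c[:3]/1.0,c[3:]/1.5]#' ba.py; cat > runba.py <<'E'
from ba import *
import sys
L=lambda k:pickle.load(open(f"pics/{k}.pkl","rb"))
p0=np.array([ 0.6852,0.2285,0.0175,0.43])
m4=L("m4")
E=[[("S",L("scene0")),("T",L("side0")),("W1",L("w1"))],[("T",m4[1]),("W4",m4[2])]]
t0=[[-.09,.17],[-.035,.17]]
for a in sys.argv[1:]:
    e=[]
    for b in a.split("+"):
        b,c=b.split(":");m=L(b);e+=[(k if k!="W" else "W"+b,m["STW".index(k)]) for k in c]
    E.append(e);t0.append([0,0])
bundle(E,t0,p0)
E
python3 - <<'E'
from station import *
from h import *
o=observe();print(o["t"],o["position"],o["tcp_rot"])
pickle.dump([get_image(k) for k in("scene","side","wrist")],open("pics/m9.pkl","wb"))
E
python3 runba.py m8:ST+m9:W; python3 runba.py m8:ST| head -2; python3 runba.py m9:W|head -2
```

```text
19.15 [0.53689774 0.3057665  0.23048553] [2.60133452e+00 1.76130044e+00 4.64073712e-04]
stand [0.6838 0.2298 0.0199 0.4312] cost 66.6
tilts [[-0.0887, 0.1784], [-0.0384, 0.1766], [-0.0057, 0.0489]] sd [0.0071 0.0083 0.0068 0.0065 0.0072 0.0106]
S [ 0.1 -0.1  0.   0.7  0.   0.3]
T [ 0.1 -0.3  0.1  0.3 -0.3  1.4]
W1 [-0.4  0.4  0.   0.2 -0.   0.1]
W4 [ 1.1 -0.4 -1.4  0.7  0.  -0.1]
Wm9 [-0.4  0.8  0.2  0.3 -0.  -0.9]
('S', 'P', 0, 44, 0.5, 0.8) ('S', 'P', 1, 44, -0.2, 0.2) ('S', 'P', 2, 36, 0.1, 0.4) ('S', 'P', 3, 27, -0.5, 0.5) ('S', 'D', 0, 22, -0.2, 0.2) ('S', 'D', 1, 30, -0.8, 1.1) ('S', 'D', 2, 24, 0.1, 0.4) ('S', 'D', 3, 38, 0.0, 0.2) ('T', 'P', 0, 38, -0.1, 0.5) ('T', 'P', 1, 42, -0.1, 0.1) ('T', 'P', 2, 31, -0.6, 0.7) ('T', 'P', 3, 33, 0.2, 0.2) ('T', 'D', 3, 38, -0.3, 0.3) ('Wm9', 'P', 0, 34, 0.6, 0.8) ('Wm9', 'P', 1, 45, 0.4, 0.5) ('Wm9', 'P', 2, 22, -0.8, 0.8) ('Wm9', 'P', 3, 32, 0.3, 0.3) ('Wm9', 'D', 0, 34, -1.0, 1.1) ('Wm9', 'D', 1, 36, 0.3, 0.3) ('Wm9', 'D', 3, 14, 0.7, 0.8) 
stand [0.6833 0.2303 0.0204 0.4279] cost 55.4
tilts [[-0.0893, 0.1803], [-0.039, 0.1753], [-0.0029, 0.0202]] sd [0.0071 0.0083 0.0068 0.0065 0.0101 0.0143]
stand [0.6835 0.23   0.0202 0.4304] cost 46.5
tilts [[-0.0896, 0.1784], [-0.0384, 0.1762], [0.0134, 0.0859]] sd [0.0071 0.0084 0.0068 0.0064 0.0091 0.0132]
```

```bash
python3 - <<'E'
s=open('ba.py').read()
s=s.replace("n=np.array([-t[1],t[0]])/np.linalg.norm(t)\n        P=","n=np.array([-t[1],t[0]])/np.linalg.norm(t)\n        if (proj(d,C.mean(0))[0]-u[0])@n>0: n=-n\n        P=")
s=s.replace("G=np.abs(v[:,4:]-v[:,:-4]).max(-1)*np.exp(-(k[2:-2]/w)**2/2)\n        i=np.clip(G.argmax(1),1,G.shape[1]-2);r=np.arange(len(i))",
"""G=np.abs(v[:,4:]-v[:,:-4]).max(-1)
        pk=np.zeros(G.shape,bool);pk[:,1:-1]=(G[:,1:-1]>=G[:,:-2])&(G[:,1:-1]>G[:,2:])&(G[:,1:-1]>np.maximum(THR,.25*G.max(1,keepdims=True)))
        i=np.clip(pk.argmax(1),1,G.shape[1]-2);r=np.arange(len(i))""")
s=s.replace("(b>14)","pk.any(1)").replace("def meas","THR=11\ndef meas")
open('ba.py','w').write(s)
E
python3 runba.py m8:ST+m9:W; python3 runba.py m8:ST| head -2; python3 runba.py m9:W|head -2;python3 runba.py m8:W|head -2
```

```text
stand [0.6838 0.2295 0.0197 0.4365] cost 106.2
tilts [[-0.0275, 0.1906], [-0.0259, 0.1699], [0.0952, 0.0379]] sd [0.0078 0.0091 0.0078 0.007  0.0071 0.0124]
S [ 0.1 -0.1  0.1  0.9 -0.2 -0.1]
T [ 0.   0.2 -0.2  8.3 -0.  14. ]
W1 [-0.2  0.2  0.   0.2  0.1 -0.1]
W4 [ 0.7 -1.3 -0.5 -0.1  0.2 -0. ]
Wm9 [-0.5  0.1  1.9 -0.1 -0.3  0. ]
('S', 'P', 0, 31, 0.5, 1.2) ('S', 'P', 1, 45, 0.2, 0.7) ('S', 'P', 2, 36, 0.2, 1.3) ('S', 'P', 3, 27, 0.1, 0.4) ('S', 'D', 0, 36, 0.0, 0.2) ('S', 'D', 1, 31, -0.8, 1.1) ('S', 'D', 2, 26, 0.3, 0.4) ('S', 'D', 3, 38, -0.0, 0.2) ('T', 'P', 0, 27, -0.9, 1.0) ('T', 'P', 1, 45, -0.3, 0.3) ('T', 'P', 2, 26, 0.4, 1.5) ('T', 'P', 3, 33, -0.5, 0.5) ('T', 'D', 0, 35, 0.5, 0.5) ('T', 'D', 1, 18, -0.1, 0.6) ('T', 'D', 2, 26, 0.6, 0.6) ('T', 'D', 3, 43, -0.4, 0.5) ('Wm9', 'P', 0, 28, 0.7, 0.7) ('Wm9', 'P', 1, 45, 0.5, 0.8) ('Wm9', 'P', 2, 22, 0.2, 0.5) ('Wm9', 'P', 3, 27, 0.0, 1.0) ('Wm9', 'D', 0, 38, -0.3, 0.3) ('Wm9', 'D', 1, 36, -0.2, 0.3) ('Wm9', 'D', 3, 15, 0.1, 0.2) 
stand [0.6834 0.2299 0.0204 0.4376] cost 92.6
tilts [[-0.031, 0.1929], [-0.0227, 0.1707], [0.0444, 0.0419]] sd [0.0079 0.009  0.0082 0.0069 0.0107 0.015 ]
stand [0.6838 0.2299 0.0194 0.4348] cost 77.5
tilts [[-0.0302, 0.1896], [-0.024, 0.1677], [0.1038, 0.0417]] sd [0.0084 0.0095 0.0082 0.0073 0.0081 0.0173]
stand [0.6835 0.2304 0.0194 0.4355] cost 81.6
tilts [[-0.0301, 0.1904], [-0.0239, 0.1685], [-0.0526, 0.0497]] sd [0.0083 0.0094 0.0081 0.0071 0.0375 0.0123]
```

```bash
cat > prof.py <<'E'
from ba import *
def prof(d,p,C,lo=-8,hi=8):
    for si,X in enumerate(segs(C)):
        u=proj(d,X);t=u[-1]-u[0];n=np.array([-t[1],t[0]])/np.linalg.norm(t)
        if (proj(d,C.mean(0))[0]-u[0])@n>0:n=-n
        k=np.arange(lo,hi+1);P=u[:,None]+k[None,:,None]*n
        v=map_coordinates(d["frame"].mean(2),[P[...,1],P[...,0]],order=1,mode='nearest')
        h=proj(d,X[22])[0]-proj(d,X[22]-[0,0,.008])[0]
        print(si,"8mm down=%.1f"%(-h@n),np.median(v[:15],0).astype(int).tolist(),np.median(v[30:],0).astype(int).tolist())
if __name__=="__main__":
    L=lambda k:pickle.load(open(f"pics/{k}.pkl","rb"))
    p=np.array([.6838,.2298,.0199,.4312,-.005,.03])
    for nm,d in(("S",L("m8")[0]),("T",L("m8")[1]),("W9",L("m9")[2])):
        print(nm,"plate");prof(d,p,plate(p,PL));print(nm,"deck");prof(d,p,stand(p,DKF))
E
python3 prof.py
```

```text
S plate
0 8mm down=2.6 [207, 208, 202, 206, 207, 206, 206, 202, 178, 149, 142, 151, 154, 154, 153, 154, 154] [100, 146, 160, 163, 140, 103, 110, 123, 146, 178, 145, 86, 63, 67, 79, 93, 96]
1 8mm down=1.4 [205, 205, 205, 205, 205, 205, 205, 204, 181, 143, 139, 146, 149, 148, 146, 144, 144] [143, 182, 207, 208, 208, 208, 209, 207, 179, 145, 164, 179, 191, 194, 199, 206, 206]
2 8mm down=-2.5 [209, 209, 208, 204, 161, 139, 143, 154, 142, 142, 142, 141, 143, 193, 209, 210, 210] [100, 93, 118, 143, 166, 186, 176, 170, 137, 154, 154, 151, 150, 150, 151, 151, 150]
3 8mm down=-1.8 [212, 212, 212, 212, 212, 212, 212, 213, 213, 193, 178, 162, 155, 177, 177, 171, 164] [197, 206, 207, 207, 208, 208, 208, 207, 182, 131, 136, 141, 152, 169, 186, 185, 184]
S deck
0 8mm down=2.4 [156, 156, 152, 155, 156, 157, 156, 156, 145, 115, 105, 134, 202, 209, 175, 130, 139] [74, 95, 98, 93, 89, 78, 69, 67, 74, 82, 89, 101, 96, 98, 96, 98, 93]
1 8mm down=1.2 [30, 32, 31, 33, 40, 38, 35, 33, 35, 35, 32, 37, 37, 37, 40, 59, 79] [139, 139, 140, 139, 140, 148, 139, 114, 103, 93, 84, 74, 70, 66, 64, 64, 63]
2 8mm dow
[... 2601 characters left out ...]
, 166, 166, 166, 163, 154, 137, 115, 95, 101, 129, 150, 159, 184, 217] [169, 185, 185, 179, 178, 175, 170, 167, 166, 166, 166, 165, 167, 166, 166, 166, 166]
1 8mm down=-1.0 [102, 102, 102, 102, 102, 100, 101, 125, 176, 191, 181, 164, 157, 158, 157, 158, 158] [152, 161, 165, 164, 162, 154, 143, 153, 194, 224, 229, 229, 229, 229, 229, 229, 229]
2 8mm down=-5.2 [233, 233, 232, 232, 232, 233, 235, 235, 235, 234, 232, 232, 234, 235, 236, 236, 235] [186, 183, 179, 172, 162, 125, 95, 81, 80, 80, 83, 82, 82, 83, 84, 86, 95]
3 8mm down=-3.7 [237, 237, 237, 237, 238, 237, 237, 237, 237, 237, 237, 237, 237, 237, 237, 238, 239] [162, 162, 162, 163, 166, 173, 170, 134, 90, 74, 74, 74, 75, 75, 74, 75, 75]
```

Emit:
{"api": "apply_moves", "payload": {"steps": [[[4.5,-2,1,-1.5,0],[4.5,-3.5,1.6,0,0],[4.5,-4,1.8,0,0],[4.5,-3.6,1.8,0,2],[4.5,0,0,0,8.5],[4.5,0,0,0,8.5],[4.5,0,0,0,8.5],[4.5,0,0,0,8.5]]]}}

```text
t: 20.1
position: [0.5456, 0.1609, 0.2456]
tcp_rot: [3.022, 0.86, 0.001]
contact_force: [0.0, -1.0, 0.4]
finger_gap: 0.045
gripper_force: 0.0
```

Emit:
{"api": "apply_moves", "payload": {"steps": [[[4.5,0,0,0,8.5],[4.5,0,0,0,8.5],[4.5,0,0,0,8.5],[4.5,0,0,0,8.5],[4.5,0,0,0,8.5],[4.5,0,0,0,8.5],[4.5,0,0,0,8.5],[4.5,0,0,0,8.5]]]}}

```text
t: 20.9
position: [0.5455, 0.1611, 0.2455]
tcp_rot: [-2.986, 0.976, -0.001]
contact_force: [-0.2, 0.2, -0.8]
finger_gap: 0.045
gripper_force: 0.0
```

Emit:
{"api": "apply_moves", "payload": {"steps": [[[4.5,0,0,0,8.5],[4.5,0,0,0,1.5],[4.5,0,0,0,0],[4.5,0,0,0,0]]]}}

```text
t: 21.3
position: [0.5455, 0.1611, 0.2454]
tcp_rot: [-2.894, 1.222, -0.0]
contact_force: [0.5, -0.2, 0.3]
finger_gap: 0.0448
gripper_force: 0.0
```

```bash
python3 - <<'E'
from station import *
from h import *
o=observe();print(o["t"],o["position"],np.degrees(R.from_rotvec(o["tcp_rot"]).as_euler('zyx')),o["q"].round(2))
pickle.dump([get_image(k) for k in("scene","side","wrist")],open("pics/m10.pkl","wb"))
E
```

```text
21.3 [0.54547506 0.16106832 0.2453659 ] [ 4.57751662e+01  6.43877514e-03 -1.79999328e+02] [0.09 0.04 1.76 0.   1.34 2.46]
```

Emit:
{"api": "apply_moves", "payload": {"steps": [[[4.5,3,3,0,0],[4.5,3.5,3.5,0,0],[4.5,3.5,3.5,0,0],[4.5,3.5,3,0,0],[4.5,3.5,3,0,0],[4.5,3.5,2,0,0],[4.5,0,0,0,0],[4.5,0,0,0,0]]]}}

```text
t: 22.25
position: [0.5588, -0.112, 0.2451]
tcp_rot: [-2.892, 1.226, 0.001]
contact_force: [0.1, 0.8, -0.3]
finger_gap: 0.0448
gripper_force: 0.0
```

```bash
python3 - <<'E'
from station import *
from prof import *
o=observe();print(o["t"],o["position"],o["q"].round(2))
n=[get_image(k) for k in("scene","side")];pickle.dump(n,open("pics/m11.pkl","wb"))
p=np.array([.6838,.2298,.0199,.4312,-.005,.02])
w=pickle.load(open("pics/m10.pkl","rb"))[2]
for nm,d in(("S",n[0]),("T",n[1]),("W10",w)):
    print(nm,"plate");prof(d,p,plate(p,PL));print(nm,"deck");prof(d,p,stand(p,DKF))
E
```

```text
22.25 [ 0.55876257 -0.11203297  0.24509638] [-0.4   0.05  1.75  0.    1.34  1.98]
S plate
0 8mm down=2.6 [207, 208, 200, 204, 207, 205, 207, 203, 184, 153, 141, 150, 154, 154, 152, 154, 155] [104, 152, 161, 172, 135, 110, 118, 126, 153, 175, 140, 82, 62, 66, 79, 95, 97]
1 8mm down=1.4 [205, 205, 205, 205, 205, 205, 205, 201, 172, 140, 140, 147, 148, 148, 144, 147, 142] [145, 187, 208, 208, 208, 208, 208, 205, 171, 146, 178, 182, 195, 194, 204, 206, 206]
2 8mm down=-2.5 [209, 209, 208, 208, 167, 141, 139, 157, 142, 141, 141, 141, 142, 191, 210, 210, 210] [104, 95, 119, 143, 169, 183, 174, 168, 139, 155, 152, 150, 151, 151, 150, 150, 150]
3 8mm down=-1.8 [211, 212, 212, 212, 212, 212, 212, 211, 212, 184, 173, 162, 151, 176, 177, 170, 159] [200, 207, 207, 207, 208, 208, 208, 206, 171, 130, 136, 143, 157, 175, 186, 182, 185]
S deck
0 8mm down=2.4 [155, 155, 152, 155, 155, 156, 157, 156, 146, 117, 105, 134, 202, 209, 178, 133, 140] [73, 95, 99, 93, 88, 79, 68, 69, 74, 81, 89, 100, 96, 100, 97, 99, 95]
1 8mm down=1.2 [30, 30, 34, 39, 37, 37, 40, 32, 34, 34, 38, 41, 41, 37, 42, 62, 79] [139
[... 2695 characters left out ...]
3, 67, 59, 58, 70, 82, 89, 92, 93, 91, 91, 91, 92, 92] [167, 193, 200, 201, 198, 195, 188, 173, 167, 166, 166, 165, 165, 165, 165, 165, 164]
1 8mm down=1.0 [101, 101, 102, 102, 101, 100, 96, 92, 107, 151, 197, 208, 208, 208, 205, 200, 201] [167, 166, 166, 165, 164, 152, 129, 101, 93, 116, 143, 154, 156, 156, 155, 155, 155]
2 8mm down=-0.1 [167, 168, 168, 168, 165, 161, 164, 188, 218, 221, 216, 205, 202, 191, 164, 167, 163] [170, 170, 170, 169, 164, 158, 169, 201, 228, 234, 234, 235, 234, 234, 234, 234, 234]
3 8mm down=-5.4 [171, 171, 172, 170, 173, 171, 150, 109, 142, 202, 226, 229, 232, 235, 237, 240, 242] [140, 199, 232, 238, 238, 238, 238, 238, 237, 238, 238, 238, 238, 239, 238, 238, 238]
```

```bash
cat > grid.py <<'E'
from ba import *
import sys
L=lambda k:pickle.load(open(f"pics/{k}.pkl","rb"))
P=np.array([.6838,.2298,.0199,.4312])
rs=np.arange(-.15,.151,.01);ps=np.arange(-.2,.231,.01)
def grid(ds,name):
    Z=np.zeros((len(rs),len(ps)))
    for d in ds:
        g=prep(d,1.2)
        Z+=[[edgescore(d,g,plate(np.r_[P,a,b],PL)) for b in ps] for a in rs]
    o=np.argsort(-Z.ravel())[:6]
    print(name,[(round(rs[i//len(ps)],2),round(ps[i%len(ps)],2),round(Z.ravel()[i]/len(ds),1)) for i in o])
    return Z
if __name__=="__main__":
    m11=L("m11");w=L("m10")[2]
    for nm,ds in(("0S",[L("scene0")]),("0T",[L("side0")]),("0W",[L("w1")]),("m6S",L("m6")[:1]),("m6T",L("m6")[1:2]),("11S",m11[:1]),("11T",m11[1:2]),("10W",[w]),("9W",[L("m9")[2]]),("11all",[*m11,w])): grid(ds,nm)
E
python3 grid.py
```

```text
0S [(np.float64(-0.08), np.float64(0.17), np.float64(33.2)), (np.float64(-0.08), np.float64(0.18), np.float64(33.2)), (np.float64(-0.07), np.float64(0.17), np.float64(33.0)), (np.float64(-0.07), np.float64(0.18), np.float64(33.0)), (np.float64(-0.09), np.float64(0.18), np.float64(32.8)), (np.float64(-0.08), np.float64(0.19), np.float64(32.8))]
0T [(np.float64(-0.1), np.float64(0.15), np.float64(37.1)), (np.float64(-0.1), np.float64(0.16), np.float64(37.1)), (np.float64(-0.09), np.float64(0.15), np.float64(37.0)), (np.float64(-0.1), np.float64(0.14), np.float64(37.0)), (np.float64(-0.1), np.float64(0.17), np.float64(37.0)), (np.float64(-0.09), np.float64(0.16), np.float64(36.9))]
0W [(np.float64(-0.07), np.float64(0.19), np.float64(37.0)), (np.float64(-0.07), np.float64(0.2), np.float64(36.9)), (np.float64(-0.06), np.float64(0.2), np.float64(36.7)), (np.float64(-0.06), np.float64(0.19), np.float64(36.7)), (np.float64(-0.08), np.float64(0.19), np.float64(36.5)), (np.float64(-0.07), np.float64(0.18), np.float64(36.4))]
m6S [(np.float64(-0.02), np.float64(0.09), np.float64(31.7)), (np.fl
[... 1635 characters left out ...]
oat64(38.2))]
9W [(np.float64(0.01), np.float64(0.08), np.float64(35.2)), (np.float64(0.01), np.float64(0.09), np.float64(35.1)), (np.float64(0.02), np.float64(0.08), np.float64(35.1)), (np.float64(0.02), np.float64(0.09), np.float64(35.1)), (np.float64(0.02), np.float64(0.07), np.float64(35.0)), (np.float64(0.01), np.float64(0.07), np.float64(34.9))]
11all [(np.float64(-0.01), np.float64(0.02), np.float64(33.7)), (np.float64(-0.02), np.float64(0.02), np.float64(33.5)), (np.float64(0.0), np.float64(0.02), np.float64(33.5)), (np.float64(-0.01), np.float64(0.01), np.float64(33.5)), (np.float64(-0.01), np.float64(0.03), np.float64(33.4)), (np.float64(-0.02), np.float64(0.01), np.float64(33.3))]
```

```bash
cat > quad.py <<'E'
from ba import *
L=lambda k:pickle.load(open(f"pics/{k}.pkl","rb"))
def lines(d,C,w=8,thr=14):
    """RANSAC line per edge on inside-bright -> outside-dark candidates, returns list of (point,dir,ninliers,rms-offset ends)"""
    g=prep(d,.7).mean(2);res=[]
    for X in segs(C):
        u=proj(d,X);t=u[-1]-u[0];Ln=np.linalg.norm(t);t/=Ln;n=np.array([-t[1],t[0]])
        if (proj(d,C.mean(0))[0]-u[0])@n>0:n=-n
        k=np.arange(-w,w+.01,.25);P=u[:,None]+k[None,:,None]*n
        v=map_coordinates(g,[P[...,1],P[...,0]],order=1,mode='nearest')
        G=v[:,:-6]-v[:,6:];kk=k[3:-3]
        inim=(P[...,0].min(1)>2)&(P[...,0].max(1)<637)&(P[...,1].min(1)>2)&(P[...,1].max(1)<397)
        pk=np.zeros(G.shape,bool);pk[:,1:-1]=(G[:,1:-1]>=G[:,:-2])&(G[:,1:-1]>G[:,2:])&(G[:,1:-1]>thr);pk&=inim[:,None]
        # require plate-white inside
        inside=np.minimum(v[:,:-6],999)
        pk&=inside>165
        i,j=np.nonzero(pk);s=((u-u[0])@t)[i];o=kk[j]
        best=(0,)
        for a in range(len(s)):
            for b in range(a):
                if abs(s[a]-s[b])<.35*Ln: continue
                m=(o[a]-o[b])/(s[a]-s[b]);c=o[a]-m*s[a]
                if abs(m)>.2: continue
                inl=np.abs(o-m*s-c)<.5
                sc=len(set(i[inl]))
                if sc>best[0]: best=(sc,m,c,inl)
        if best[0]<8: res.append(None);continue
        m,c=np.polyfit(s[best[3]],o[best[3]],1)
        res.append((best[0],c,c+m*Ln,u[0]+c*n,u[-1]+(c+m*Ln)*n,n))
    return res
def obsall(items,p):
    out=[]
    for nm,d in items:
        r=lines(d,plate(p,PL));out.append((nm,d,r))
        print(nm,[None if x is None else (x[0],round(x[1],1),round(x[2],1)) for x in r])
    return out
if __name__=="__main__":
    P=np.array([.6838,.2298,.0199,.4312])
    print("epoch0");obsall([("S",L("scene0")),("T",L("side0")),("W1",L("w1"))],np.r_[P,-.085,.17])
    print("m6");obsall([("S",L("m6")[0]),("T",L("m6")[1]),("W6",L("m6")[2])],np.r_[P,-.03,.07])
    print("now");obsall([("S",L("m11")[0]),("T",L("m11")[1]),("W10",L("m10")[2]),("W9",L("m9")[2])],np.r_[P,-.005,.015])
E
python3 quad.py
```

```text
epoch0
S [(13, np.float64(0.4), np.float64(2.3)), (45, np.float64(-0.3), np.float64(-0.1)), (17, np.float64(-0.9), np.float64(-0.6)), (36, np.float64(-0.1), np.float64(0.0))]
T [(23, np.float64(2.3), np.float64(4.0)), (44, np.float64(-0.8), np.float64(0.0)), (19, np.float64(-1.4), np.float64(0.5)), (37, np.float64(-0.1), np.float64(0.1))]
W1 [(27, np.float64(0.2), np.float64(4.4)), (45, np.float64(-1.9), np.float64(0.1)), (8, np.float64(-1.2), np.float64(12.9)), (34, np.float64(-1.0), np.float64(-0.5))]
m6
S [(10, np.float64(1.6), np.float64(-4.1)), (45, np.float64(-0.2), np.float64(-0.6)), (20, np.float64(-0.7), np.float64(-0.4)), (33, np.float64(0.1), np.float64(-0.4))]
T [(25, np.float64(2.4), np.float64(3.8)), (42, np.float64(-0.7), np.float64(-0.4)), (17, np.float64(1.2), np.float64(-0.5)), (36, np.float64(0.1), np.float64(-0.0))]
W6 [(9, np.float64(-0.0), np.float64(-0.9)), (45, np.float64(-0.1), np.float64(-0.6)), (16, np.float64(-2.8), np.float64(-1.9)), (33, np.float64(0.1), np.float64(-1.2))]
now
S [(11, np.float64(0.4), np.float64(2.0)), (42, np.float64(-0.1), np.float64(-0.6)), (22, np.float64(-1.2), np.float64(-0.1)), (32, np.float64(0.3), np.float64(-0.2))]
T [(25, np.float64(1.7), np.float64(3.8)), (42, np.float64(-0.6), np.float64(-0.5)), (17, np.float64(0.6), np.float64(-0.3)), (35, np.float64(0.1), np.float64(0.1))]
W10 [(8, np.float64(0.2), np.float64(-2.4)), (45, np.float64(-0.0), np.float64(-0.5)), (41, np.float64(-1.2), np.float64(-2.5)), (26, np.float64(-0.1), np.float64(-1.0))]
W9 [(34, np.float64(0.8), np.float64(3.1)), (42, np.float64(-1.4), np.float64(-1.3)), (10, np.float64(-3.5), np.float64(-8.9)), (32, np.float64(-0.5), np.float64(-1.3))]
```

```bash
cat > qfit.py <<'E'
from quad import *
P=np.array([.6838,.2298,.0199,.4312])
def qfit(epochs,t0,e0=(),drop=(),st=1.5,sr=2.0):
    O=[]
    for ei,(items,t) in enumerate(zip(epochs,t0)):
        for nm,d in items:
            for si,x in enumerate(lines(d,plate(np.r_[P,t],PL))):
                if x is None or x[0]<14 or (nm,si) in drop or (si==0 and nm not in e0): continue
                O.append((ei,nm,d,si,x))
    keys=sorted({o[1] for o in O});nt=len(epochs)
    def f(x):
        r=[]
        for ei,nm,d,si,l in O:
            c=x[4+2*nt+6*keys.index(nm):][:6];dd=correct(d,c)
            X=segs(plate(np.r_[x[:4],x[4+2*ei:6+2*ei]],PL))[si][[0,-1]]
            r.append((proj(dd,X)-np.array([l[3],l[4]]))@l[5]/.4)
        r.append((x[:4]-P)/[.003,.003,.003,.01])
        r.append(x[4+2*nt:].reshape(-1,6).ravel()/np.tile([st]*3+[sr]*3,len(keys)))
        return np.concatenate(r)
    x0=np.r_[P,np.ravel(t0),np.zeros(6*len(keys))]
    s=least_squares(f,x0,loss='soft_l1',x_scale=np.r_[np.full(4+2*nt,.01),np.ones(6*len(keys))])
    sd=np.sqrt(np.diag(np.linalg.inv(s.jac.T@s.jac)))
    print("stand",s.x[:4].round(4),"tilts",s.x[4:4+2*nt].round(4),"sd",sd[4:4+2*nt].round(4),"cost",round(s.cost,1))
    return s.x
if __name__=="__main__":
    E=[[("S",L("scene0")),("T",L("side0")),("W1",L("w1"))],[("T",L("m4")[1]),("W4",L("m4")[2])],[("S",L("m6")[0]),("T",L("m6")[1]),("W6",L("m6")[2])],[("S",L("m11")[0]),("T",L("m11")[1]),("W10",L("m10")[2]),("W9",L("m9")[2])]]
    t=[(-.085,.17),(-.035,.17),(-.03,.07),(-.005,.015)]
    qfit(E,t);qfit(E,t,e0=("W9","W1","W4"));qfit(E[-1:],t[-1:]);qfit([E[-1][:2]],t[-1:]);qfit([E[-1][2:]],t[-1:])
    qfit([E[-1][2:]],t[-1:],e0=("W9",))
E
python3 qfit.py
```

```text
stand [0.6839 0.2305 0.0183 0.4281] tilts [-0.0856  0.1603 -0.044   0.1709 -0.0462  0.0753 -0.0188  0.0187] sd [0.008  0.0092 0.0055 0.0091 0.0057 0.0069 0.006  0.0091] cost 20.2
stand [0.6846 0.2303 0.0172 0.4264] tilts [-0.0934  0.1448 -0.0467  0.1649 -0.0485  0.0716 -0.0216  0.0044] sd [0.0089 0.0096 0.0056 0.009  0.0057 0.007  0.0063 0.0087] cost 27.4
stand [0.6842 0.2306 0.0182 0.4336] tilts [-0.0119  0.0161] sd [0.0063 0.0105] cost 5.2
stand [0.6843 0.2301 0.0189 0.43  ] tilts [-0.0262  0.0222] sd [0.0183 0.0112] cost 3.1
stand [0.6844 0.2313 0.0167 0.434 ] tilts [-0.0105  0.0012] sd [0.0066 0.0198] cost 1.3
stand [0.6854 0.2306 0.0151 0.4329] tilts [-0.0125 -0.019 ] sd [0.0062 0.0094] cost 2.4
```

```bash
python3 - <<'E'
from h import *
L=lambda k:pickle.load(open(f"pics/{k}.pkl","rb"))
p=np.array([ 0.684,0.2305,0.018,0.432,-0.01,0.01])
A=R.from_euler('z',p[3]).as_matrix()
m11=L("m11");w9=L("m9")[2];w10=L("m10")[2]
w=lambda v:p[:3]+A@np.array(v)
for nm,ds,c in(("L11",m11,[-.102,.13,.116]),("L9+11",[*m11,w9],[-.102,.13,.116]),("L9",[w9],[-.102,.13,.116]),("F11",m11,[-.152,0,.143]),("F10+11",[*m11,w10],[-.152,0,.143]),("F0",[L("scene0"),L("side0")],[-.152,.004,.143]),("L0",[L("scene0"),L("side0")],[-.102,.13,.116]),("L0w",[L("scene0"),L("side0"),L("w1")],[-.102,.13,.116])):
    x=fitwing(ds,p,w(c),0,thr=45);print(nm,((x[0]-p[:3])@A).round(4),np.round(x[1:],3))
E
```

```text
L11 [-0.0986  0.1277  0.1144] [-0.251  0.688  0.671]
L9+11 [-0.1025  0.131   0.1159] [-0.136  0.649  0.643]
L9 [-0.1173  0.1208  0.0715] [-0.216  0.682  0.595]
F11 [-0.1513  0.0048  0.1403] [0.626 0.731 0.647]
F10+11 [-0.1511  0.0038  0.1394] [0.622 0.664 0.607]
F0 [-0.1505  0.0037  0.1387] [-0.959  0.709  0.677]
L0 [-0.1019  0.1331  0.117 ] [0.664 0.699 0.684]
L0w [-0.1011  0.1273  0.1122] [0.615 0.622 0.611]
```

```bash
python3 - <<'E'
from quad import *
P=np.array([.684,.2304,.0185,.431])
m=[("S",L("m11")[0]),("T",L("m11")[1]),("W10",L("m10")[2]),("W9",L("m9")[2])]
for t in((.04,-.065),(.02,-.03),(0,-.05),(.05,-.06)):
    print(t);obsall(m,np.r_[P,t])
from prof import prof
# fine profile of right edge & left edge by 9ths, S,T
p=np.r_[P,0,0]
for nm,d in m[:2]:
    for si in(0,2):
        X=segs(plate(p,PL))[si];u=proj(d,X);t=u[-1]-u[0];n=np.array([-t[1],t[0]])/np.linalg.norm(t)
        if (proj(d,plate(p,PL).mean(0))[0]-u[0])@n>0:n=-n
        k=np.arange(-8,9);Q=u[:,None]+k[None,:,None]*n
        v=map_coordinates(d["frame"].mean(2),[Q[...,1],Q[...,0]],order=1)
        print(nm,si)
        for j in range(0,45,5): print(v[j:j+5].mean(0).astype(int).tolist())
E
```

```text
(0.04, -0.065)
S [(9, np.float64(2.3), np.float64(1.0)), (45, np.float64(-1.3), np.float64(-2.5)), (22, np.float64(1.6), np.float64(-0.3)), (31, np.float64(0.4), np.float64(-1.0))]
T [(25, np.float64(4.8), np.float64(2.2)), (41, np.float64(-1.0), np.float64(-0.5)), (14, np.float64(1.4), np.float64(2.3)), (40, np.float64(0.6), np.float64(0.4))]
W10 [(8, np.float64(-2.7), np.float64(0.0)), (45, np.float64(-2.8), np.float64(-4.8)), (41, np.float64(-3.0), np.float64(-2.6)), (26, np.float64(0.3), np.float64(-5.0))]
W9 [(34, np.float64(5.3), np.float64(1.8)), (42, np.float64(-2.4), np.float64(-1.6)), (9, np.float64(4.2), np.float64(-10.8)), (30, np.float64(0.4), np.float64(-3.1))]
(0.02, -0.03)
S [(11, np.float64(1.4), np.float64(1.2)), (45, np.float64(-0.8), np.float64(-1.7)), (21, np.float64(0.6), np.float64(-0.1)), (30, np.float64(0.9), np.float64(-0.7))]
T [(24, np.float64(3.0), np.float64(2.7)), (41, np.float64(-0.7), np.float64(-0.3)), (15, np.float64(3.8), np.float64(-0.3)), (37, np.float64(0.4), np.float64(0.1))]
W10 [(10, np.float64(-1.2), np.float64(-0.9)), (45, np.float64(-1.5),
[... 3913 characters left out ...]
95, 169, 143, 137, 142, 144, 145, 148, 149, 151, 154]
[191, 191, 190, 186, 170, 146, 129, 110, 85, 69, 68, 71, 78, 85, 87, 83, 76]
[60, 63, 69, 85, 98, 96, 82, 81, 100, 121, 124, 96, 64, 56, 59, 64, 67]
[65, 79, 100, 119, 127, 132, 140, 149, 151, 138, 121, 104, 81, 59, 48, 51, 57]
[120, 116, 115, 133, 148, 162, 180, 194, 192, 173, 154, 151, 143, 125, 103, 85, 82]
[119, 104, 100, 113, 127, 138, 150, 161, 160, 145, 128, 125, 127, 125, 118, 113, 111]
[96, 95, 96, 99, 98, 86, 75, 78, 98, 121, 138, 137, 123, 113, 108, 110, 110]
[202, 203, 205, 205, 203, 197, 190, 178, 155, 130, 113, 110, 111, 111, 111, 111, 115]
[208, 209, 209, 209, 209, 208, 207, 195, 165, 129, 115, 115, 114, 114, 119, 133, 153]
```

```bash
python3 - <<'E'
s=open('ba.py').read()
s=s.replace("def segs(C): return [A+(B-A)*T_ for A,B in zip(C,np.roll(C,-1,0))]",
"T2=np.r_[np.linspace(.03,.13,20),np.linspace(.885,.97,20)][:,None]\ndef segs(C): return [A+(B-A)*(T_ if i%2 else T2) for i,(A,B) in enumerate(zip(C,np.roll(C,-1,0)))]")
open('ba.py','w').write(s)
q=open('qfit.py').read().split("if __name__")[0]
q+='''
if __name__=="__main__":
    E=[[("S",L("scene0")),("T",L("side0")),("W1",L("w1"))],[("T",L("m4")[1]),("W4",L("m4")[2])],[("S",L("m6")[0]),("T",L("m6")[1]),("W6",L("m6")[2])],[("S",L("m11")[0]),("T",L("m11")[1]),("W10",L("m10")[2]),("W9",L("m9")[2])]]
    t=[(-.085,.17),(-.035,.17),(-.03,.07),(-.005,.0)]
    for e,tt in zip(E,t): obsall(e,np.r_[P,tt])
    for e0 in((),("S",),("S","W1","W4","W9","W10","W6")):
        qfit(E,t,e0=e0);qfit(E[-1:],t[-1:],e0=e0)
'''
open('qfit.py','w').write(q)
E
python3 qfit.py
```

```text
S [(33, np.float64(0.4), np.float64(2.3)), (45, np.float64(-0.3), np.float64(-0.1)), (32, np.float64(-1.4), np.float64(4.2)), (36, np.float64(-0.1), np.float64(0.0))]
T [(40, np.float64(1.8), np.float64(3.7)), (44, np.float64(-0.8), np.float64(0.0)), (40, np.float64(-1.9), np.float64(0.4)), (37, np.float64(-0.1), np.float64(0.1))]
W1 [(40, np.float64(0.1), np.float64(4.3)), (45, np.float64(-1.9), np.float64(0.1)), None, (34, np.float64(-1.0), np.float64(-0.5))]
T [(40, np.float64(1.7), np.float64(3.5)), (40, np.float64(-0.6), np.float64(-0.3)), (40, np.float64(-2.1), np.float64(0.0)), (36, np.float64(0.1), np.float64(-0.4))]
W4 [None, (45, np.float64(0.1), np.float64(0.2)), (38, np.float64(-1.8), np.float64(-2.0)), (19, np.float64(-0.0), np.float64(-0.5))]
S [(20, np.float64(1.3), np.float64(1.7)), (45, np.float64(-0.2), np.float64(-0.6)), (30, np.float64(-0.9), np.float64(3.0)), (33, np.float64(0.1), np.float64(-0.4))]
T [(40, np.float64(2.1), np.float64(3.2)), (42, np.float64(-0.7), np.float64(-0.4)), (40, np.float64(-1.5), np.float64(-0.3)), (36, np.float64(0.1), np.float64(-0.0))
[... 880 characters left out ...]
.0177] sd [0.0091 0.0105 0.0055 0.0076 0.0055 0.0064 0.0058 0.0094] cost 36.6
stand [0.6852 0.2311 0.0157 0.4324] tilts [-0.0133 -0.0179] sd [0.0062 0.0101] cost 9.7
stand [0.6854 0.2313 0.0151 0.4278] tilts [-0.1024  0.1327 -0.0448  0.1428 -0.0488  0.0561 -0.0183 -0.0148] sd [0.0087 0.0083 0.0055 0.0076 0.0053 0.006  0.0058 0.0088] cost 38.7
stand [0.6852 0.2311 0.0157 0.4324] tilts [-0.0133 -0.0179] sd [0.0062 0.0101] cost 9.7
stand [0.6858 0.2306 0.0149 0.4292] tilts [-0.1031  0.129  -0.0436  0.1417 -0.0468  0.0515 -0.0143 -0.0139] sd [0.0076 0.0069 0.0054 0.0074 0.0052 0.0047 0.0052 0.0049] cost 41.7
stand [0.6854 0.2303 0.0158 0.4325] tilts [-0.0117 -0.0154] sd [0.0053 0.005 ] cost 10.3
```

Emit:
{"api": "apply_moves", "payload": {"steps": [[[4.5,-3,-2.6,0,0],[4.5,-3.6,-3.2,0,0],[4.5,-3.6,-3.2,0,0],[4.5,-3.6,-3.2,0,0],[4.5,-3.6,-3.2,0,0],[4.5,-3.6,-3.2,0,0],[4.5,0,0,0,-8.5],[4.5,0,0,0,-8.5]]]}}

```text
t: 23.15
position: [0.545, 0.1721, 0.2453]
tcp_rot: [-3.047, 0.766, 0.0]
contact_force: [0.4, -0.1, 0.7]
finger_gap: 0.0448
gripper_force: 0.0
```

Emit:
{"api": "apply_moves", "payload": {"steps": [[[4.5,0,0,0,-8.5],[4.5,0,0,0,-8.5],[4.5,0,0,0,-8.5],[4.5,0,0,0,-8.5],[4.5,0,0,0,-8.5],[4.5,0,0,0,-8.5],[4.5,0,0,0,-8.5],[4.5,0,0,0,-8.5]]]}}

```text
t: 23.95
position: [0.5454, 0.1703, 0.2453]
tcp_rot: [-2.956, -1.064, 0.0]
contact_force: [0.6, -0.2, 0.6]
finger_gap: 0.0447
gripper_force: 0.0
```

Emit:
{"api": "apply_moves", "payload": {"steps": [[[4.5,0,0,0,-8.5],[4.5,0,0,0,-4.5],[4.5,0,0,0,0]]]}}

```text
t: 24.25
position: [0.5455, 0.1701, 0.2453]
tcp_rot: [-2.821, -1.383, -0.0]
contact_force: [0.5, 0.0, -0.2]
finger_gap: 0.0449
gripper_force: 0.0
```

Emit:
{"api": "apply_moves", "payload": {"steps": [[[4.5,-0.1,0.1,2.5,0],[4.5,0,0,3,0],[4.5,0,0,2,0],[4.5,0,0,1.3,0],[3,0,0,0,0],[2.1,0,0,0,0],[1.9,0,0,0,0]]]}}

```text
t: 24.95
position: [0.5457, 0.1684, 0.1578]
tcp_rot: [-2.821, -1.378, 0.002]
contact_force: [-4.5, 3.5, -1.9]
finger_gap: 0.0189
gripper_force: 8.6
```

Emit:
{"api": "apply_moves", "payload": {"steps": [[[1.9,0,0,0,2],[1.9,0,0,0,2],[1.9,0,0,0,2],[1.8,0,0,0,1],[1.8,0,0,0,0],[1.8,0,0,0,0]]]}}

```text
t: 25.55
position: [0.5451, 0.168, 0.158]
tcp_rot: [-2.9, -1.204, 0.005]
contact_force: [-7.1, 0.9, 0.7]
finger_gap: 0.0177
gripper_force: 4.4
```

Emit:
{"api": "apply_moves", "payload": {"steps": [[[3.0,0,0,0,0],[4.5,0,0,0,0],[4.5,0,0,-2.5,0],[4.5,0,0,-4,0],[4.5,0,0,-3.3,0],[4.5,1.0,-3,0,0],[4.5,2.0,-4,0,0],[4.5,3,-3,0,-4]]]}}

```text
t: 26.35
position: [0.5177, 0.2816, 0.2572]
tcp_rot: [2.857, 1.306, 0.005]
contact_force: [1.3, 0.6, 0.8]
finger_gap: 0.045
gripper_force: 0.0
```

Emit:
{"api": "apply_moves", "payload": {"steps": [[[4.5,3.1,-0.2,0,0],[4.5,0,0,0.9,-7],[4.5,0,0,0.9,-7],[4.5,0,0,0.9,-5],[4.5,0,0,0,0],[4.5,0,0,0,0]]]}}

```text
t: 26.95
position: [0.5372, 0.3053, 0.2291]
tcp_rot: [2.604, 1.756, 0.002]
contact_force: [-0.3, -0.2, 0.5]
finger_gap: 0.0449
gripper_force: 0.0
```

```bash
cat > now.py <<'E'
import sys
from qfit import *
from station import *
tag=sys.argv[1]
o=observe();print(o["t"],o["position"],o["tcp_rot"])
n=[get_image(k) for k in("scene","side","wrist")];pickle.dump(n,open(f"pics/{tag}.pkl","wb"))
P[:]=[.6854,.2306,.0155,.430]
E=[[("S",L("scene0")),("T",L("side0")),("W1",L("w1"))],[("T",L("m4")[1]),("W4",L("m4")[2])],[("S",L("m11")[0]),("T",L("m11")[1]),("W10",L("m10")[2]),("W9",L("m9")[2])],[("S",n[0]),("T",n[1]),("W"+tag,n[2])]]
t=[(-.1,.13),(-.044,.14),(-.014,-.015),(-.01,0.0)]
for e,tt in zip(E[2:],t[2:]): obsall(e,np.r_[P,tt])
e0=("W1","W4","W9","W10","W"+tag)
qfit(E,t,e0=e0,drop=[("S",2)]);qfit(E,t,e0=e0,drop=[("S",2),("T",2)])
E
python3 now.py m12
```

```text
26.95 [0.53721089 0.30531408 0.22908198] [2.60442418e+00 1.75614593e+00 1.89398217e-03]
S [None, (45, np.float64(-0.8), np.float64(-1.2)), (29, np.float64(0.7), np.float64(3.0)), (33, np.float64(0.8), np.float64(0.0))]
T [(40, np.float64(0.0), np.float64(-0.2)), (43, np.float64(0.4), np.float64(0.5)), (40, np.float64(0.2), np.float64(0.8)), (35, np.float64(-0.1), np.float64(-0.4))]
W10 [(24, np.float64(1.9), np.float64(1.3)), (45, np.float64(-0.7), np.float64(-1.1)), (37, np.float64(-1.5), np.float64(-2.8)), (25, np.float64(0.6), np.float64(0.3))]
W9 [(37, np.float64(-1.3), np.float64(-1.3)), (43, np.float64(0.8), np.float64(0.5)), None, (33, np.float64(-0.8), np.float64(-1.1))]
S [(20, np.float64(0.0), np.float64(-0.1)), None, None, (30, np.float64(0.6), np.float64(-0.0))]
T [(40, np.float64(0.1), np.float64(0.1)), (42, np.float64(0.4), np.float64(0.6)), (39, np.float64(0.5), np.float64(1.0)), (35, np.float64(-0.1), np.float64(-0.4))]
Wm12 [(34, np.float64(-1.3), np.float64(-1.0)), (42, np.float64(0.9), np.float64(0.5)), None, (33, np.float64(-0.5), np.float64(-1.3))]
stand [0.6857 0.2302 0.0148 0.4302] tilts [-0.0961  0.1313 -0.044   0.1424 -0.014  -0.0143 -0.0177 -0.0055] sd [0.0088 0.0087 0.0055 0.0074 0.0052 0.005  0.0081 0.0071] cost 16.5
stand [0.6855 0.2303 0.015  0.4302] tilts [-0.0911  0.131  -0.0433  0.1474 -0.0148 -0.0122 -0.0193 -0.0029] sd [0.0098 0.0121 0.0056 0.0089 0.0054 0.0054 0.0091 0.009 ] cost 14.5
```

Emit:
{"api": "apply_moves", "payload": {"steps": [[[4.5,0,0,0,8.3],[4.5,0,0,0,8.3],[4.5,0,0,0,8.3],[4.5,0,0,0,8.3],[4.5,0,0,0,8.3],[4.5,0,0,0,8.3],[4.5,0,0,0,7.2],[4.5,0,0,0,0]]]}}

```text
t: 27.9
position: [0.5371, 0.3053, 0.229]
tcp_rot: [-3.127, -0.303, -0.002]
contact_force: [-0.3, 0.4, -0.5]
finger_gap: 0.0449
gripper_force: 0.0
```

Emit:
{"api": "apply_moves", "payload": {"steps": [[[4.5,0,0,3,0],[4.5,0,0,3,0],[4.5,0,0,2.5,0],[4.5,0,0,1.8,0],[3,0,0,0,0],[2.1,0,0,0,0],[1.9,0,0,0,0],[1.8,0,0,0,0]]]}}

```text
t: 28.7
position: [0.5374, 0.3063, 0.1269]
tcp_rot: [-3.125, -0.304, -0.004]
contact_force: [-1.8, 3.8, -0.4]
finger_gap: 0.0181
gripper_force: 2.1
```

Emit:
{"api": "apply_moves", "payload": {"steps": [[[1.8,0,0,0,2],[1.8,0,0,0,2],[1.8,0,0,0,2],[1.8,0,0,0,2],[1.7,0,0,0,0],[1.7,0,0,0,0],[1.7,0,0,0,0]]]}}

```text
t: 29.4
position: [0.5367, 0.3067, 0.1269]
tcp_rot: [-3.137, -0.087, -0.001]
contact_force: [-4.7, 3.7, 3.5]
finger_gap: 0.0174
gripper_force: 27.8
```

Emit:
{"api": "apply_moves", "payload": {"steps": [[[3.0,0,0,0,0],[4.5,0,0,0,0],[4.5,0,0,-2.5,0],[4.5,0,0,-4,0],[4.5,0,0,-4,0],[4.5,0,0,0,-8],[4.5,0,0,0,-8.5],[4.5,0,0,0,-8.5]]]}}

```text
t: 30.2
position: [0.5374, 0.3048, 0.2311]
tcp_rot: [3.045, 0.771, 0.003]
contact_force: [-0.8, 0.0, -0.0]
finger_gap: 0.0451
gripper_force: 0.0
```

Emit:
{"api": "apply_moves", "payload": {"steps": [[[4.5,0,0,0,-8.5],[4.5,0,0,0,-8.5],[4.5,0,0,0,-8.5],[4.5,0,0,0,-8.5],[4.5,0,0,0,-6],[4.5,0,0,0,0],[4.5,0,0,0,0]]]}}

```text
t: 30.9
position: [0.537, 0.305, 0.2304]
tcp_rot: [2.605, 1.755, 0.001]
contact_force: [-0.2, 1.1, -0.1]
finger_gap: 0.0452
gripper_force: 0.0
```

```bash
python3 now.py m13
```

```text
30.9 [0.5370487  0.30497576 0.23044751] [2.60471214e+00 1.75541626e+00 5.17322377e-04]
S [None, (45, np.float64(-0.8), np.float64(-1.2)), (29, np.float64(0.7), np.float64(3.0)), (33, np.float64(0.8), np.float64(0.0))]
T [(40, np.float64(0.0), np.float64(-0.2)), (43, np.float64(0.4), np.float64(0.5)), (40, np.float64(0.2), np.float64(0.8)), (35, np.float64(-0.1), np.float64(-0.4))]
W10 [(24, np.float64(1.9), np.float64(1.3)), (45, np.float64(-0.7), np.float64(-1.1)), (37, np.float64(-1.5), np.float64(-2.8)), (25, np.float64(0.6), np.float64(0.3))]
W9 [(37, np.float64(-1.3), np.float64(-1.3)), (43, np.float64(0.8), np.float64(0.5)), None, (33, np.float64(-0.8), np.float64(-1.1))]
S [None, None, None, (33, np.float64(0.3), np.float64(0.2))]
T [(40, np.float64(-0.2), np.float64(-0.1)), (42, np.float64(0.4), np.float64(0.6)), (40, np.float64(-0.0), np.float64(0.7)), (35, np.float64(-0.2), np.float64(-0.4))]
Wm13 [(33, np.float64(-1.9), np.float64(-1.4)), (43, np.float64(0.9), np.float64(0.6)), None, (32, np.float64(-1.1), np.float64(-0.8))]
stand [0.6857 0.2303 0.0148 0.43  ] tilts [-0.0964  0.1317 -0.0443  0.1424 -0.0142 -0.0142 -0.0027 -0.0067] sd [0.0088 0.0088 0.0055 0.0074 0.0052 0.005  0.0081 0.0073] cost 16.4
stand [0.6855 0.2304 0.015  0.4299] tilts [-0.0914  0.1316 -0.0436  0.1474 -0.015  -0.012  -0.005  -0.0026] sd [0.0097 0.0121 0.0056 0.0089 0.0054 0.0054 0.009  0.0089] cost 14.2
```

Roll is now about -0.004 rad and pitch about -0.005 rad, so the plate is level within what I can measure. The gripper is clear of everything, so I'm handing in.

```bash
python3 -c "
from station import *
print(finish_job())"
```

```text
the job is handed in; nothing more can be done
None
```

I levelled the plate with the two wing knobs, to about 0.3° sideways and 0.4° front to rear by camera (uncertainty about 0.5°). I then released it and handed the job in at about 31 s. I didn't push on the plate or touch the tin, cutters or spool, though turning the front knob once also shifted the sideways tilt, which I corrected with the left knob.

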